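# Hang the front-heavy lidded bin on the tool rail

### The arm

A 7-joint arm with a two-finger parallel gripper is mounted at the origin on the work surface. World frame = base frame: x ahead of the robot, y to its left, z up, the work surface at z = 0. Lengths are in mm, angles in rad, forces in N, time in s.
With the tool pointing down it reaches from about 400 to 875 mm from the base axis. Payload 19.3 kg.
Tool frame: the origin (TCP) lies at the very end of the fingers, on their centre line; the grasp point (between the pads) lies 19 mm behind it (ctrl.grip_depth is the distance from the TCP to the grasp point, in mm); x points along the fingers, y is the direction in which the jaws open and shut, and the axes are right-handed (so a half turn about x gives the same grasp; the last joint's range is limited). The gripper opens to 85 mm and grips with 20 to 120 N. Pads are 22 mm wide; open, the fingers measure 114 mm over their backs; the gripper's body (76 mm by 85 mm) begins 54 mm behind the grasp point. The pads swing forward as they close: fully open they stand 13 mm farther back than shut.
Start: joints at [1.093, 0.521, -0.036, 1.599, 0.021, 1.021, -0.113], TCP at [247.841, -573.75, 231.291] pointing down, gripper open.
Joint ranges: [-2.91, 2.91], [-0.3, 2.13], [-1.5, 1.42], [0.17, 2.43], [-1.26, 4.41], [0.16, 1.93], [-2.52, 2.52]. Speed limits (rad/s): [1.89, 1.89, 2.39, 2.39, 3.01, 3.01, 3.01].

### API

Orientations are given as [roll, pitch, yaw] about the fixed x, y, z axes, in that order (R = Rz(yaw) Ry(pitch) Rx(roll)).
In Python, from workcell import ctrl gives the robot as it stands.
- The arm moves only by the tool step_arm, never from a script. Its argument "plan" is a list of rows, each an object with "gripper": the closure, from 0 (fully open) to 1 (shut); "xyz": the shift along the tool's x, y, z in cm, a list of three; "rot": the turn, a rotation vector about the tool's x, y, z in degrees, a list of three. In form: [{"gripper": gripper, "xyz": [tx, ty, tz], "rot": [wx, wy, wz]}, ...]. A call has 1 to 8 rows; each row is the pose to reach, as a shift and turn from the pose commanded when the call began, along the tool's axes at that moment; what a row does not reach only later rows make up. A row lasts 1/12 s, in which the tool goes at most 41.7 mm and 7.16 degrees, less where a joint would pass 70% of its speed; a pose out of reach is approached as far as the arm can. A call with a gripper value outside its range is refused whole. The fingers move at their own pace and stop on an object; the grip force is fixed at half the most. Time passes only in rows, so rows that repeat a pose let the fingers close. It gives the time, the measured TCP pose, the force and the opening at its end, in the units of the state.
- ctrl.observe(): the state, without advancing time (a new reading comes with each control period).
- ctrl.grab_frame(name): name is "scene" or "top" or "wrist"; returns (picture, depth): 480x640x3 uint8, red, green, blue; 480x640 float32, mm along the optical axis (not along the pixel's ray), 0 where there is no reading.
- ctrl.calibration(name): a dict with "fovy" (degrees; the focal length in pixels is half the picture's height over the tangent of half this angle, whatever the lens; pixels are square), "cx", "cy" (the principal point, pixels), "origin" and "attitude" of the camera in the world. Camera axes: x right, y down, z forward; pixel columns grow to the right and rows downward; lengths in mm; the calibration is good to about 2 mm. The wrist camera is an equidistant fisheye: a pixel r from the principal point sees the ray r / f radians off the axis. A picture is of the moment at which its call begins: read the wrist's pose just before it. calibration takes no time and is no camera call; for the wrist camera it gives the pose at the moment of the call.
- ctrl.close_job(): hands the job in, once; it reports no verdict.
Trained networks look in the newest picture that a camera, given by its name, has taken for a name from the list of things; names that differ only in an ending like _2 or _b are one class to them, and where a whole thing is asked for, a point or a joint stands for the part that bears it (a point fixed in the world has none). Each returns a list of dicts, best first, with "confidence" (0 to 1); they miss things now and then, are a little off and sometimes report something else, mostly with a low value. They report only what shows in the picture. A call takes as long as a camera call. They do not tell look-alikes from the thing itself.
- ctrl.cut_out(name, camera): "mask" (480x640 bool, what is visible of it).
- ctrl.mark_of(name, camera): "xyz" ([x, y, z] in mm, in world coordinates, good to about 4 mm: a listed point, or the origin of a listed thing).
The state is a dict: "time": time; "q": joint angles; "qvel": joint speeds; "tau": joint torques, N m; "ee_pos": TCP position; "ee_rot": TCP orientation; "wrist_force": force on the tool from outside, world axes, zero at the start; "wrist_torque": the same for the moment, N m; "finger_gap": finger opening in mm.
Only numpy, scipy, OpenCV 4.12 (cv2) and the standard library are available. Lean on these libraries where they do the work, as an engineer would, in place of code of your own. Each camera call takes 0.05 s, during which the arm holds its last target.

### The job

Lift the grey lidded bin out of the cedar rack, where the partitions leave finger room only at its front and back, stand it upright on the clear shelf and let go, so that you can take it again by its two sides. Then hang it by both hooks on the top bar of the steel tool rail, in the free stretch beside the bin already there; it is front-heavy, so ease it down until the hooks are fully home over the bar and its back leans on the lower bar, and let go slowly so that it neither drops nor swings. Keep the bin upright throughout and leave the other things where they are.

Things in the scene. Friction and masses are not known exactly. Their poses are not given: they have to be found in the camera images.
- bin_mid (a point): Centre of the closed grey lidded bin: 60 deep (x) x 66 wide (y) x 92 mm high, underside 46 mm below. Flat walls, lid flush. z up; +x out of its back, where the hooks are. 0.3 to 0.53 kg, steel bits inside: centre of mass some 9 mm to the front (-x), 12 mm low. It starts in one of the rack's bays, back to the rack's +x.
- hook_left (a point): Seat of the bin's left hook (bin y +27, 36 mm behind and 40 mm above its centre): underside of the tab that rests on the bar. Each hook is 10 mm wide; its 4 mm tab runs 16 mm back from the wall, then a 4 mm lip turns down, ending 18 mm below the tab's underside. Gap between back wall and lip: 12 mm. Clear wall between the hooks: 44 mm.
- hook_right (a point): Seat of the bin's right hook (bin y -27 mm), otherwise as the left hook.
- rack: Fixed cedar rack, origin under its middle on the shelf, x front to back, y along the row. Three bays at y -92, 0, +92 mm, 84 mm wide, between partitions 8 thick, 130 deep (x) and 100 mm high. Base board 8 mm thick; ledges 18 mm high at x +-64 mm. Bin, bottle and tin stand in the bays in any order. The shelf 0.47 m straight ahead of the robot is clear for 80 mm around.
- bar (a point): Middle of the top edge of the rail's top bar, half-way along its free stretch, 210 mm above the shelf. y along the bar, x level and square to it; the hung bin's +x points along this +x. Bar 6 mm thick (x -3 to +3), 20 high. Free stretch y -127 (post) to +120 mm (bin already hung). Hung home, both hook seats are level with this point.
- lube: Bystander: closed green lube bottle, 46 mm diameter, 123 mm high, standing in a bay of the rack; origin under its middle.
- tin: Bystander: steel tin with a red lid, 65 mm diameter, 74 mm high, standing in a bay of the rack; origin under its middle.
- wrench: Bystander: aluminium pedal wrench, 283 mm long, 10 mm thick, lying flat at the left; origin on the shelf near its middle, x along it.
- lever_a: Bystander: black nylon tire lever, 125 x 19 x 7 mm, lying flat at the left; origin under its middle, x along it.
- lever_b: Bystander: the other black tire lever of the pair, same size.
- cassette_tool: Bystander: small steel cassette tool, hexagonal, 28 mm across, about 46 mm long, lying flat in front of the rail; origin under its hexagonal part.
- rail: Fixed steel tool rail, origin on the shelf under the middle of its top bar, axes as the bar's. Posts at y +-170 mm, 212 mm high; feet 8 mm high reach 45 mm in front. Lower bar 130 to 150 mm above the shelf, front face at x -5 mm: the hung bin's back rests on it, the bin leaning about 3 degrees, top forward. Another such bin hangs at y +118 mm.
Not all that is in view belongs to the job. There is more than one size of the part that bears bin_mid; the job needs the smaller.

How it is judged:
By the outcome, as a careful person would: the job done as asked, in the order asked, and still so for the second after the job is handed in, with the robot touching nothing.
It also fails if it takes over 61 s, if anything falls off the work surface, if the arm or the gripper's body presses on something with over 40 N, if the wrist force passes 120 N, or if a joint passes its speed limit or range.

## Working session

There is one attempt and no reset: what is moved stays moved. The work goes in short steps, Python scripts to look and compute and a tool call to move; the robot and the scene stay as the last step left them, time stands still between calls to the robot, and variables do not carry over. Pictures are saved under pics/ and viewed, and the job is handed in when it is done.

Besides the shell and the picture viewer there is one more tool, called after "Request:" as name(argument=value, ...), one argument or row to a line, values as JSON. step_arm: Moves the arm, as the interface text tells. Its arguments: {"type":"object","properties":{"plan":{"type":"array","items":{"type":"object","properties":{"gripper":{"type":"number"},"xyz":{"type":"array","items":{"type":"number"}},"rot":{"type":"array","items":{"type":"number"}}}}}},"required":["plan"]}

```bash
ls; mkdir -p pics; python3 - <<'E'
from workcell import ctrl
import cv2, numpy as np
print(ctrl.observe())
for n in ("scene","top"):
    p,d=ctrl.grab_frame(n); cv2.imwrite(f"pics/{n}0.png",p[:,:,::-1]); np.save(f"pics/{n}0.npy",d)
    print(n,ctrl.calibration(n))
print(ctrl.calibration("wrist"))
E
```

```text
pics
{'time': 0.0, 'q': array([ 1.09284051,  0.52199885, -0.03634281,  1.59999398,  0.02114611,
        1.02108922, -0.11286181]), 'qvel': array([-0.00137821,  0.00043778, -0.00033016, -0.00098004, -0.00097311,
        0.00069374, -0.00217429]), 'tau': array([ 1.81616742e-03, -9.27096248e+01,  1.98114976e+00, -3.69940102e+01,
        1.78328273e-02,  8.09584104e-03,  3.66630877e-05]), 'ee_pos': array([ 247.70165502, -573.45978905,  230.74001286]), 'ee_rot': array([-1.54814566,  1.5696887 ,  2.00111596]), 'wrist_force': array([ 0.49044505, -0.73939518,  0.61326115]), 'wrist_torque': array([ 0.02820335, -0.00418392, -0.00543944]), 'finger_gap': 84.99898296219992}
scene {'fovy': 55.439310363025555, 'cx': 312.01227849322555, 'cy': 232.97677868685003, 'origin': array([ 940.54438874, -505.24608621,  987.24756316]), 'attitude': array([-2.43145202, -0.01812274,  0.79221607])}
top {'fovy': 44.24933606335335, 'cx': 325.98550324342557, 'cy': 230.6246682525739, 'origin': array([ 2.46270147e+02, -9.83640852e-01,  1.22271618e+03]), 'attitude': array([-2.95120829, -0.02693928, -1.55390101])}
{'fovy': 65.70646984690485, 'cx': 318.44371861239847, 'cy': 233.51749537536938, 'origin': array([ 309.15216625, -546.25206142,  373.30865993]), 'attitude': array([ 2.87018106e+00,  9.82986895e-04, -1.16313180e+00])}
```

View pics/scene0.png

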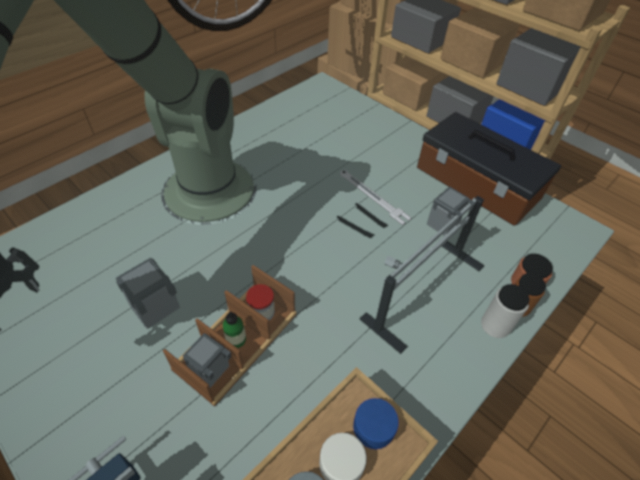

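View pics/top0.png

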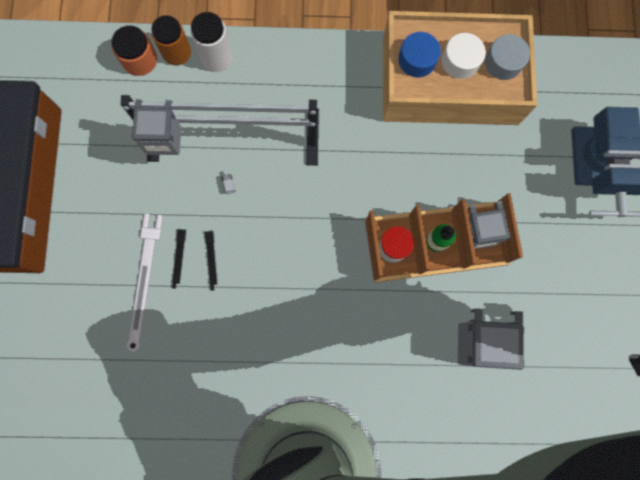

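```bash
cat > h.py <<'E'
from workcell import ctrl
import cv2, numpy as np
from scipy.spatial.transform import Rotation as R
def rot(a): return R.from_euler('xyz',a).as_matrix()
def foc(c): return 240/np.tan(np.radians(c['fovy']/2))
def deproj(c,u,v,d,fish=False):
    f=foc(c); x=(np.asarray(u,float)-c['cx'])/f; y=(np.asarray(v,float)-c['cy'])/f
    if fish:
        r=np.hypot(x,y)+1e-12; s=np.tan(r)/r; x=x*s;y=y*s
    P=np.stack([x*d,y*d,np.asarray(d)*np.ones_like(x)],-1)
    return P@rot(c['attitude']).T+c['origin']
def proj(c,P,fish=False):
    p=(np.atleast_2d(P)-c['origin'])@rot(c['attitude']); f=foc(c)
    x=p[:,0]/p[:,2]; y=p[:,1]/p[:,2]
    if fish:
        t=np.hypot(x,y)+1e-12; s=np.arctan(t)/t; x=x*s;y=y*s
    return np.stack([x*f+c['cx'],y*f+c['cy']],-1)
def cloud(name,d,c):
    v,u=np.mgrid[0:480,0:640]; return deproj(c,u,v,d,name=='wrist')
def tcp():
    o=ctrl.observe(); return o,np.array(o['ee_pos']),rot(o['ee_rot'])
E
python3 - <<'E'
from h import *
for cam in ("top","scene"):
  c=ctrl.calibration(cam)
  for n in ("bin_mid","hook_left","hook_right","rack","bar","rail","lube","tin","cassette_tool"):
    if cam=="scene" and n in("lube","tin","cassette_tool"): continue
    for r in ctrl.mark_of(n,cam)[:4]:
        print(cam,n,round(r['confidence'],2),np.round(r['xyz']),np.round(proj(c,r['xyz'])))
print(ctrl.observe()['time'])
im=cv2.imread('pics/top0.png')
cv2.imwrite('pics/crop_bin.png',cv2.resize(im[180:380,360:540],None,fx=3,fy=3,interpolation=cv2.INTER_CUBIC)[:600])
im=cv2.imread('pics/scene0.png')
cv2.imwrite('pics/crop_bin_s.png',cv2.resize(im[240:420,100:320],None,fx=3.3,fy=3.3,interpolation=cv2.INTER_CUBIC))
E
```

```text
top bin_mid 0.59 [ 477. -348.   55.] [[483. 232.]]
top hook_left 0.68 [ 512. -318.   93.] [[473. 210.]]
top hook_left 0.58 [ 305. -315.  118.] [[479. 315.]]
top hook_right 0.82 [ 520. -367.   90.] [[497. 207.]]
top hook_right 0.59 [ 304. -387.  119.] [[517. 317.]]
top rack 0.74 [ 466. -260.    4.] [[435. 240.]]
top bar 0.66 [666. 136. 208.] [[239. 108.]]
top lube 0.72 [ 467. -259.    3.] [[435. 240.]]
top tin 0.72 [ 446. -167.    9.] [[391. 248.]]
top tin 0.7 [ 478. -347.   50.] [[482. 232.]]
top cassette_tool 0.83 [573. 177.  -4.] [[230. 187.]]
scene bin_mid 0.77 [ 248. -355.   65.] [[145. 293.]]
scene bin_mid 0.63 [ 481. -349.   51.] [[207. 360.]]
scene bin_mid 0.62 [418. 272.   0.] [[369. 216.]]
scene hook_left 0.85 [ 305. -314.  118.] [[168. 285.]]
scene hook_left 0.69 [ 514. -316.   94.] [[226. 352.]]
scene hook_right 0.96 [ 299. -390.  120.] [[137. 303.]]
scene hook_right 0.68 [ 524. -373.   92.] [[207. 374.]]
scene hook_right 0.48 [ 463. -261.   14.] [[236. 337.]]
scene rack 0.73 [ 465. -261.    0.] [[237. 341.]]
scene rack 0.69 [420. 275.  -2.] [[370. 216.]]
scene bar 0.8 [672. 143. 208.] [[428. 242.]]
scene rail 0.64 [670. 173.  -3.] [[418. 287.]]
0.85
```

View pics/crop_bin.png

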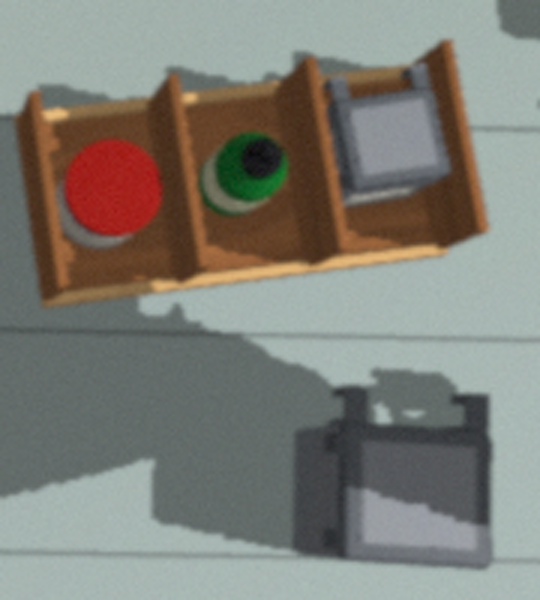

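View pics/crop_bin_s.png

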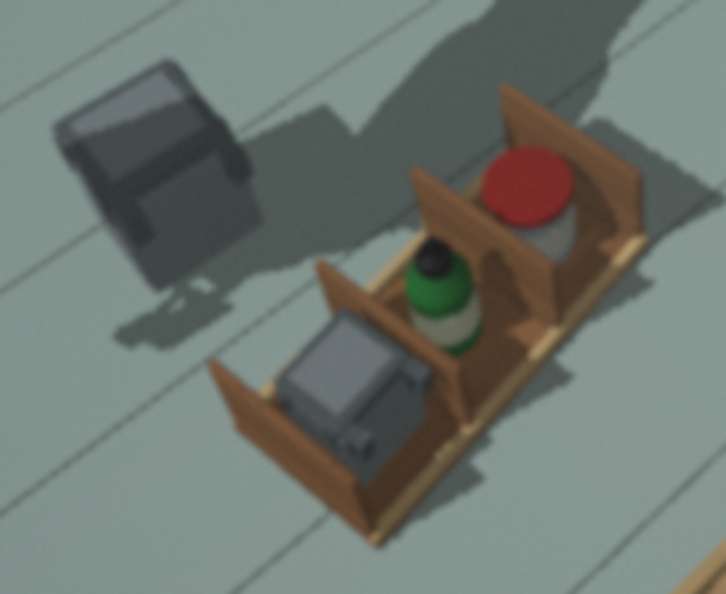

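```bash
cat >> h.py <<'E'
def goto(pos,Rm,base=None):
    """print tool shift (cm) and rotvec(deg) from measured (or given) pose"""
    o,p,T=tcp()
    s=T.T@(np.array(pos)-p)/10; w=np.degrees(R.from_matrix(T.T@Rm).as_rotvec())
    print('shift cm',np.round(s,2),'dist',round(np.linalg.norm(s),2),'rot deg',np.round(w,2),'t',o['time'])
E
python3 - <<'E'
from h import *
c=ctrl.calibration("top"); d=np.load('pics/top0.npy'); im=cv2.imread('pics/top0.png')
P=cloud("top",d,c)
hsv=cv2.cvtColor(im,cv2.COLOR_BGR2HSV)
m=(P[...,2]>85)&(P[...,2]<112)&(hsv[...,1]<90)
m[:180]=0;m[270:]=0;m[:,:455]=0;m[:,530:]=0
Q=P[m]; print(len(Q),np.median(Q[:,2]),np.percentile(Q[:,2],[5,95]))
r=cv2.minAreaRect(Q[:,:2].astype(np.float32)); print(r)
# brown rack walls
m=(P[...,2]>88)&(P[...,2]<115)&(hsv[...,1]>=100)
m[:180]=0;m[290:]=0;m[:,:360]=0;m[:,530:]=0
# exclude red/green
m&=(hsv[...,0]>5)&(hsv[...,0]<25)
Q=P[m];print(len(Q),np.median(Q[:,2]));
r=cv2.minAreaRect(Q[:,:2].astype(np.float32)); print(r, cv2.boxPoints(r))
# rail
m=(P[...,2]>195)&(P[...,2]<225); m[:80]=0;m[170:]=0;m[:,:110]=0;m[:,335:]=0
Q=P[m]; v,u=np.nonzero(m); print(len(Q),np.median(Q[:,2]))
k=(u>190)&(u<300); B=Q[k]; print('bar',len(B),np.polyfit(B[:,1],B[:,0],1),np.median(B,0),B.min(0),B.max(0))
print('all y',Q[:,1].min(),Q[:,1].max())
# wrist cam in tool frame
o,p,T=tcp(); w=ctrl.calibration("wrist"); print('cam in tool',T.T@(w['origin']-p)); print(T.T@rot(w['attitude'])); print(T)
E
```

```text
1189 99.59955795409041 [ 92.90196387 103.46065058]
((476.7420959472656, -351.1140441894531), (129.229736328125, 100.16934204101562), 8.754982948303223)
1308 98.35017647646123
((462.3256530761719, -259.78546142578125), (128.1166229248047, 284.1663818359375), 8.374442100524902) [[ 378.25714  -128.54681 ]
 [ 419.64362  -409.68323 ]
 [ 546.39417  -391.0241  ]
 [ 505.0077   -109.887695]]
2734 211.96848891232287
bar 651 [-2.47982541e-03  6.68634982e+02] [667.73070329 127.30624881 207.28962522] [664.46472669  27.96474967 195.21705618] [673.89553073 226.14596507 215.86971902]
all y -3.1425401108900495 352.58780495906944
cam in tool [-142.53156724   -0.78710517  -67.20542279]
[[-5.04840664e-05 -2.68013258e-01  9.63415222e-01]
 [ 9.99999994e-01 -1.03991533e-04  2.34716619e-05]
 [ 9.38963097e-05  9.63415218e-01  2.68013262e-01]]
[[-2.82015926e-05  3.96526451e-01 -9.18023296e-01]
 [ 3.87944146e-05 -9.18023296e-01 -3.96526452e-01]
 [-9.99999999e-01 -4.67968538e-05  1.05067074e-05]]
```

```bash
cat >> h.py <<'E'
def Rtool(ang):
    "tool pointing down, tool y at world angle ang(deg)"
    a=np.radians(ang); y=np.array([np.cos(a),np.sin(a),0]); x=np.array([0,0,-1.]); return np.stack([x,y,np.cross(x,y)],1)
E
python3 - <<'E'
from h import *
goto([478,-350,210],Rtool(8.5))
E
```

```text
shift cm [  2.13 -11.41 -30.  ] dist 32.17 rot deg [-75.14  -0.     0.  ] t 0.85
```

Request:
step_arm(
  plan=[
    {"gripper": 0, "xyz": [0.2, -1.5, -3.8], "rot": [-7, 0, 0]},
    {"gripper": 0, "xyz": [0.5, -3, -7.5], "rot": [-14, 0, 0]},
    {"gripper": 0, "xyz": [0.8, -4.3, -11.3], "rot": [-21, 0, 0]},
    {"gripper": 0, "xyz": [1, -5.7, -15], "rot": [-28, 0, 0]},
    {"gripper": 0, "xyz": [1.3, -7.1, -18.8], "rot": [-35, 0, 0]},
    {"gripper": 0, "xyz": [1.6, -8.5, -22.5], "rot": [-42, 0, 0]},
    {"gripper": 0, "xyz": [1.9, -10, -26.3], "rot": [-49, 0, 0]},
    {"gripper": 0, "xyz": [2.1, -11.4, -30], "rot": [-56, 0, 0]},
  ],
)

```text
time: 1.52
ee_pos: [479.2, -348.4, 210.3]
ee_rot: [1.284, 1.571, -0.467]
wrist_force: [0.6, -0.7, -0.3]
finger_gap: 85.2
```

Request:
step_arm(
  plan=[
    {"gripper": 0, "xyz": [0, 0, 0], "rot": [-7, 0, 0]},
    {"gripper": 0, "xyz": [0, 0, 0], "rot": [-14, 0, 0]},
    {"gripper": 0, "xyz": [0, 0, 0], "rot": [-19.1, 0, 0]},
    {"gripper": 0, "xyz": [0, 0, 0], "rot": [-19.1, 0, 0]},
    {"gripper": 0, "xyz": [0, 0, 0], "rot": [-19.1, 0, 0]},
  ],
)

```text
time: 1.93
ee_pos: [477.9, -350.3, 210.3]
ee_rot: [2.769, 1.571, 1.342]
wrist_force: [-1.0, -0.5, -0.0]
finger_gap: 85.8
```

```bash
python3 - <<'E'
from h import *
o,p,T=tcp(); c=ctrl.calibration("wrist"); print(p,o['time'])
im,d=ctrl.grab_frame("wrist"); cv2.imwrite('pics/w1.png',im[:,:,::-1]); np.save('pics/w1.npy',d)
import pickle; pickle.dump(c,open('pics/w1.pkl','wb'))
goto([478,-350,210],Rtool(8.5))
E
```

```text
[ 477.91111073 -350.30477092  210.26980705] 1.9333
shift cm [ 0.03  0.01 -0.03] dist 0.05 rot deg [-0.26  0.   -0.  ] t 1.9833
```

View pics/w1.png

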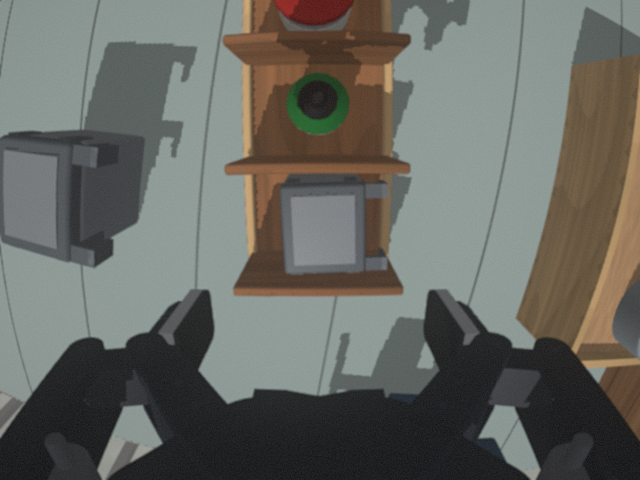

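```bash
cat > m1.py <<'E'
from h import *
import pickle
c=pickle.load(open('pics/w1.pkl','rb')); d=np.load('pics/w1.npy'); im=cv2.imread('pics/w1.png')
hsv=cv2.cvtColor(im,cv2.COLOR_BGR2HSV)
P=cloud("wrist",d,c)
m=(P[...,2]>92)&(P[...,2]<108)&(hsv[...,1]<90)
m[:165]=0;m[290:]=0;m[:,:260]=0;m[:,400:]=0
mm=m.copy(); mm[:,368:]=0
n,l,s,_=cv2.connectedComponentsWithStats(mm.astype(np.uint8)); i=1+np.argmax(s[1:,4]); mm=l==i
Q=P[mm]; print(len(Q),np.median(Q[:,2]))
r=cv2.minAreaRect(Q[:,:2].astype(np.float32)); print(r)
vis=im.copy(); vis[mm]=(0,0,255); cv2.imwrite('pics/w1m.png',vis[150:310,230:430].repeat(3,0).repeat(3,1))
for v in(189,264):
  for u in range(364,390,3): print(v,u,np.round(P[v,u]))
for n in("bin_mid","hook_left","hook_right"):
  for r in ctrl.mark_of(n,"wrist")[:3]: print(n,round(r['confidence'],2),np.round(r['xyz'],1),np.round(proj(c,r['xyz'],True)))
E
python3 m1.py
```

```text
7618 100.53125202667043
((481.1756286621094, -349.0862121582031), (61.84890365600586, 69.34050750732422), 9.921398162841797)
189 364 [ 504. -316.   99.]
189 367 [ 506. -316.   98.]
189 370 [ 508. -316.   98.]
189 373 [ 510. -316.   98.]
189 376 [ 513. -315.   97.]
189 379 [ 514. -315.   99.]
189 382 [ 516. -314.   99.]
189 385 [ 519. -314.   98.]
189 388 [ 538. -324.   18.]
264 364 [ 514. -371.   99.]
264 367 [ 516. -371.   98.]
264 370 [ 518. -371.   97.]
264 373 [ 520. -370.   98.]
264 376 [ 523. -370.   98.]
264 379 [ 525. -369.   98.]
264 382 [ 527. -369.   99.]
264 385 [ 530. -369.   97.]
264 388 [ 543. -384.   52.]
hook_left 0.8 [ 308.5 -311.7  124.4] [[ 88. 154.]]
hook_left 0.69 [ 516.7 -316.    93.4] [[381. 190.]]
hook_right 0.95 [ 523.4 -372.    92.1] [[375. 264.]]
hook_right 0.58 [ 303.  -388.7  122.4] [[ 84. 255.]]
```

View pics/w1m.png

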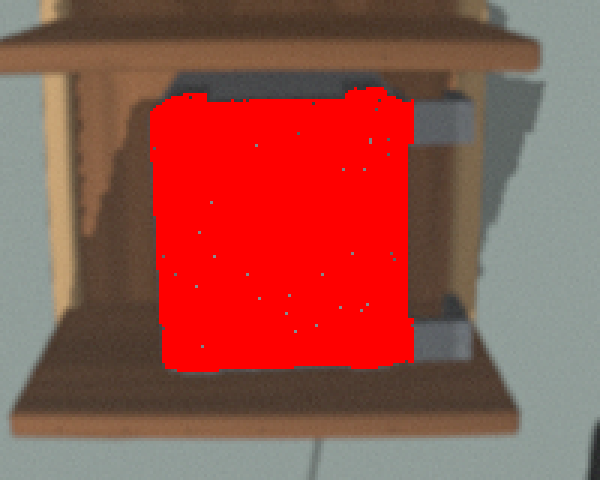

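```bash
python3 - <<'E'
from h import *
goto([480.7,-349.6,120],Rtool(10.2));goto([480.7,-349.6,49],Rtool(10.2))
E
```

```text
shift cm [ 9.04  0.27 -0.02] dist 9.04 rot deg [-1.86  0.01 -0.  ] t 2.1333
shift cm [16.14  0.27 -0.03] dist 16.14 rot deg [-1.86  0.01 -0.  ] t 2.1333
```

Request:
step_arm(
  plan=[
    {"gripper": 0, "xyz": [3, 0.3, 0], "rot": [-1.8, 0, 0]},
    {"gripper": 0, "xyz": [6, 0.3, 0], "rot": [-1.8, 0, 0]},
    {"gripper": 0, "xyz": [9, 0.3, 0], "rot": [-1.8, 0, 0]},
    {"gripper": 0, "xyz": [11, 0.3, 0], "rot": [-1.8, 0, 0]},
    {"gripper": 0, "xyz": [13, 0.3, 0], "rot": [-1.8, 0, 0]},
    {"gripper": 0, "xyz": [15, 0.3, 0], "rot": [-1.8, 0, 0]},
    {"gripper": 0, "xyz": [16.1, 0.3, 0], "rot": [-1.8, 0, 0]},
    {"gripper": 0, "xyz": [16.1, 0.3, 0], "rot": [-1.8, 0, 0]},
  ],
)

```text
time: 2.8
ee_pos: [480.1, -349.0, 47.3]
ee_rot: [-2.323, 1.568, 2.568]
wrist_force: [-0.6, -0.6, -0.2]
finger_gap: 85.4
```

```bash
python3 - <<'E'
from h import *
o,p,T=tcp(); print(p,o['wrist_force'],o['finger_gap'])
im,d=ctrl.grab_frame("wrist"); cv2.imwrite('pics/w2.png',im[:,:,::-1])
goto([480.7,-349.6,49],Rtool(10.2))
E
```

```text
[ 480.08047752 -349.01145997   47.28579781] [-0.62107344 -0.62247057 -0.2405859 ] 85.44172679313392
shift cm [-0.02 -0.    0.02] dist 0.03 rot deg [ 0.03 -0.06  0.06] t 2.85
```

View pics/w2.png

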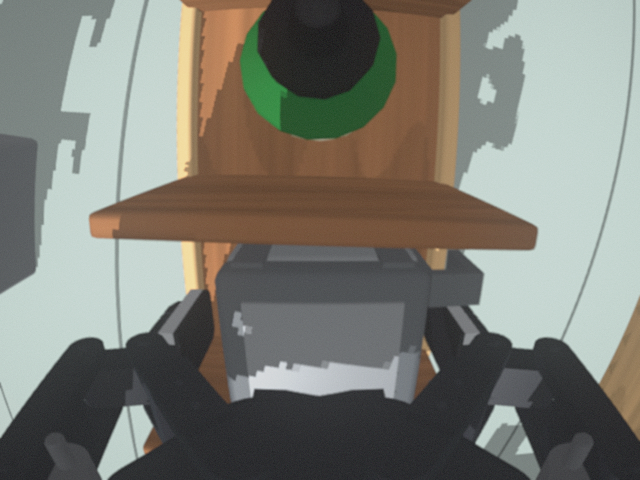

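Request:
step_arm(
  plan=[
    {"gripper": 0.1, "xyz": [0, 0, 0], "rot": [0, 0, 0]},
    {"gripper": 0.15, "xyz": [0, 0, 0], "rot": [0, 0, 0]},
    {"gripper": 0.2, "xyz": [0, 0, 0], "rot": [0, 0, 0]},
    {"gripper": 0.25, "xyz": [0, 0, 0], "rot": [0, 0, 0]},
    {"gripper": 0.4, "xyz": [0, 0, 0], "rot": [0, 0, 0]},
    {"gripper": 0.6, "xyz": [0, 0, 0], "rot": [0, 0, 0]},
    {"gripper": 1, "xyz": [0, 0, 0], "rot": [0, 0, 0]},
    {"gripper": 1, "xyz": [0, 0, 0], "rot": [0, 0, 0]},
  ],
)

```text
time: 3.52
ee_pos: [481.3, -350.0, 50.2]
ee_rot: [0.587, 1.57, -0.805]
wrist_force: [-1.6, 1.7, 9.3]
finger_gap: 59.4
```

Request:
step_arm(
  plan=[
    {"gripper": 1, "xyz": [0, 0, 0], "rot": [0, 0, 0]},
    {"gripper": 1, "xyz": [-0.3, 0, 0], "rot": [0, 0, 0]},
    {"gripper": 1, "xyz": [-0.8, 0, 0], "rot": [0, 0, 0]},
    {"gripper": 1, "xyz": [-1.5, 0, 0], "rot": [0, 0, 0]},
    {"gripper": 1, "xyz": [-1.8, 0, 0], "rot": [0, 0, 0]},
    {"gripper": 1, "xyz": [-1.8, 0, 0], "rot": [0, 0, 0]},
  ],
)

```text
time: 4.02
ee_pos: [481.4, -350.0, 68.4]
ee_rot: [0.806, 1.569, -0.586]
wrist_force: [-0.5, 0.1, -3.2]
finger_gap: 59.5
```

```bash
python3 - <<'E'
from h import *
o,p,T=tcp(); print(p,o['wrist_force'],o['wrist_torque'],o['finger_gap'])
im,d=ctrl.grab_frame("wrist"); cv2.imwrite('pics/w3.png',im[:,:,::-1])
E
```

```text
[ 481.36681298 -349.98927308   68.35766115] [-0.50596654  0.13353635 -3.21706693] [-0.02496259 -0.00790754 -0.05369703] 59.496062475683026
```

View pics/w3.png

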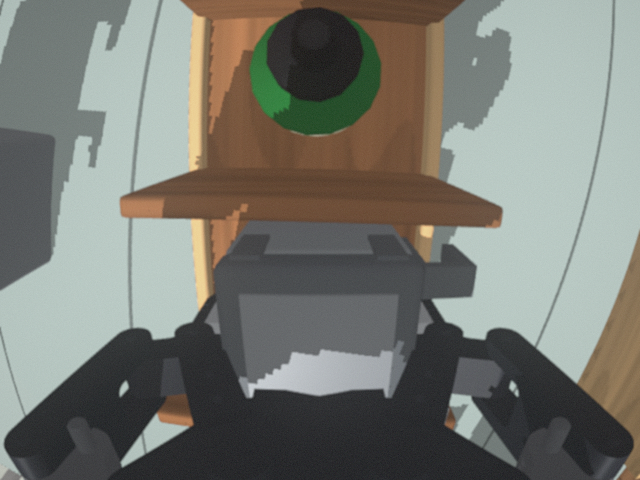

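Request:
step_arm(
  plan=[
    {"gripper": 1, "xyz": [-1, 0, 0], "rot": [0, 0, 0]},
    {"gripper": 1, "xyz": [-3, 0, 0], "rot": [0, 0, 0]},
    {"gripper": 1, "xyz": [-5, 0, 0], "rot": [0, 0, 0]},
    {"gripper": 1, "xyz": [-7.5, 0, 0], "rot": [0, 0, 0]},
    {"gripper": 1, "xyz": [-10, 0, 0], "rot": [0, 0, 0]},
    {"gripper": 1, "xyz": [-12, 0, 0], "rot": [0, 0, 0]},
    {"gripper": 1, "xyz": [-13.5, 0, 0], "rot": [0, 0, 0]},
    {"gripper": 1, "xyz": [-14.2, 0, 0], "rot": [0, 0, 0]},
  ],
)

```text
time: 4.73
ee_pos: [481.5, -349.9, 211.9]
ee_rot: [0.803, 1.568, -0.589]
wrist_force: [0.2, 0.3, -2.9]
finger_gap: 59.3
```

```bash
python3 - <<'E'
from h import *
o,p,T=tcp(); print(p,o['wrist_force'],o['finger_gap'])
goto([470,0,210],Rtool(0)); goto([470,0,42],Rtool(0))
E
```

```text
[ 481.54297284 -349.92820345  211.8602264 ] [ 0.19165746  0.32734195 -2.90018668] 59.32772550372432
shift cm [  0.13   5.1  -34.64] dist 35.01 rot deg [10.26  0.09 -0.11] t 4.7333
shift cm [ 16.93   5.07 -34.67] dist 38.91 rot deg [10.26  0.09 -0.11] t 4.7333
```

Request:
step_arm(
  plan=[
    {"gripper": 1, "xyz": [0, 0.2, -1], "rot": [0, 0, 0]},
    {"gripper": 1, "xyz": [0, 0.4, -3], "rot": [1, 0, 0]},
    {"gripper": 1, "xyz": [0, 0.8, -6], "rot": [2, 0, 0]},
    {"gripper": 1, "xyz": [0, 1.3, -9], "rot": [3, 0, 0]},
    {"gripper": 1, "xyz": [0, 1.8, -12.3], "rot": [4, 0, 0]},
    {"gripper": 1, "xyz": [0, 2.3, -15.6], "rot": [5, 0, 0]},
    {"gripper": 1, "xyz": [0, 2.8, -19], "rot": [6, 0, 0]},
    {"gripper": 1, "xyz": [0, 3.2, -22], "rot": [7, 0, 0]},
  ],
)

```text
time: 5.4
ee_pos: [472.2, -124.7, 208.5]
ee_rot: [-2.113, 1.569, 2.656]
wrist_force: [1.1, 0.1, -3.5]
finger_gap: 59.6
```

```bash
python3 - <<'E'
from h import *
o,p,T=tcp(); print(p,o['wrist_force'],o['finger_gap'])
goto([470,0,210],Rtool(0)); goto([470,0,42],Rtool(0))
E
```

```text
[ 472.23682939 -124.74346871  208.47698801] [ 1.08343346  0.0648555  -3.5413346 ] 59.57853349075657
shift cm [ -0.14   0.49 -12.47] dist 12.48 rot deg [ 3.27 -0.04  0.07] t 5.4
shift cm [ 16.66   0.51 -12.45] dist 20.8 rot deg [ 3.27 -0.04  0.07] t 5.4
```

Request:
step_arm(
  plan=[
    {"gripper": 1, "xyz": [0, 0.1, -3], "rot": [1, 0, 0]},
    {"gripper": 1, "xyz": [0, 0.3, -6], "rot": [2, 0, 0]},
    {"gripper": 1, "xyz": [0, 0.4, -8.7], "rot": [3, 0, 0]},
    {"gripper": 1, "xyz": [1.5, 0.5, -11], "rot": [3.3, 0, 0]},
    {"gripper": 1, "xyz": [4, 0.5, -12.1], "rot": [3.3, 0, 0]},
    {"gripper": 1, "xyz": [7, 0.5, -12.4], "rot": [3.3, 0, 0]},
    {"gripper": 1, "xyz": [10, 0.5, -12.4], "rot": [3.3, 0, 0]},
    {"gripper": 1, "xyz": [12.5, 0.5, -12.4], "rot": [3.3, 0, 0]},
  ],
)

```text
time: 6.07
ee_pos: [469.6, -2.4, 82.0]
ee_rot: [-1.875, 1.569, 2.838]
wrist_force: [0.6, -0.1, -3.6]
finger_gap: 59.2
```

```bash
python3 - <<'E'
from h import *
o,p,T=tcp(); print(p,o['wrist_force'],o['finger_gap'])
goto([470,0,42],Rtool(0))
E
```

```text
[469.6373225   -2.4385139   82.02800016] [ 0.64914418 -0.12187234 -3.6327503 ] 59.210826925215926
shift cm [ 4.    0.04 -0.24] dist 4.01 rot deg [ 0.04 -0.04  0.12] t 6.0667
```

Request:
step_arm(
  plan=[
    {"gripper": 1, "xyz": [1.2, 0, 0], "rot": [0, 0, 0]},
    {"gripper": 1, "xyz": [2.2, 0, 0], "rot": [0, 0, 0]},
    {"gripper": 1, "xyz": [2.9, 0, 0], "rot": [0, 0, 0]},
    {"gripper": 1, "xyz": [3.3, 0, 0], "rot": [0, 0, 0]},
    {"gripper": 1, "xyz": [3.5, 0, 0], "rot": [0, 0, 0]},
    {"gripper": 1, "xyz": [3.6, 0, 0], "rot": [0, 0, 0]},
    {"gripper": 1, "xyz": [3.7, 0, 0], "rot": [0, 0, 0]},
    {"gripper": 1, "xyz": [3.7, 0, 0], "rot": [0, 0, 0]},
  ],
)

```text
time: 6.73
ee_pos: [471.5, -3.5, 47.7]
ee_rot: [1.587, 1.57, 0.016]
wrist_force: [0.6, -0.4, -2.4]
finger_gap: 59.9
```

```bash
python3 - <<'E'
from h import *
o,p,T=tcp(); print(p,o['wrist_force'],o['wrist_torque'],o['finger_gap'])
im,d=ctrl.grab_frame("scene"); cv2.imwrite('pics/s2.png',im[:,:,::-1])
cv2.imwrite('pics/s2c.png',cv2.resize(im[150:350,200:420,::-1],None,fx=3,fy=3))
E
```

```text
[471.49338221  -3.4831055   47.67708927] [ 0.60009928 -0.3820317  -2.44837447] [ 0.03423596 -0.02946786  0.01350508] 59.89257008409707
```

View pics/s2.png

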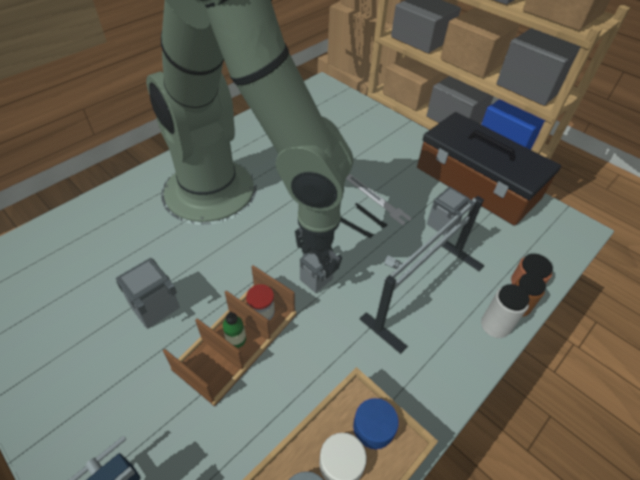

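Request:
step_arm(
  plan=[
    {"gripper": 1, "xyz": [0.15, 0, 0], "rot": [0, 0, 0]},
    {"gripper": 1, "xyz": [0.3, 0, 0], "rot": [0, 0, 0]},
    {"gripper": 1, "xyz": [0.4, 0, 0], "rot": [0, 0, 0]},
    {"gripper": 1, "xyz": [0.4, 0, 0], "rot": [0, 0, 0]},
  ],
)

```text
time: 7.12
ee_pos: [471.2, -3.4, 43.1]
ee_rot: [-1.772, 1.571, 2.94]
wrist_force: [-0.5, 0.0, -3.3]
finger_gap: 59.4
```

Request:
step_arm(
  plan=[
    {"gripper": 1, "xyz": [0.1, 0, 0], "rot": [0, 0, 0]},
    {"gripper": 1, "xyz": [0.1, 0, 0], "rot": [0, 0, 0]},
  ],
)

```text
time: 7.28
ee_pos: [471.2, -3.4, 42.2]
ee_rot: [-2.535, 1.571, 2.177]
wrist_force: [0.2, -0.5, -3.6]
finger_gap: 59.7
```

Request:
step_arm(
  plan=[
    {"gripper": 1, "xyz": [0.1, 0, 0], "rot": [0, 0, 0]},
    {"gripper": 1, "xyz": [0.1, 0, 0], "rot": [0, 0, 0]},
  ],
)

```text
time: 7.45
ee_pos: [471.3, -3.4, 42.1]
ee_rot: [0.647, 1.57, -0.924]
wrist_force: [-5.7, 0.3, 23.6]
finger_gap: 59.4
```

Request:
step_arm(
  plan=[
    {"gripper": 1, "xyz": [-0.07, 0, 0], "rot": [0, 0, 0]},
    {"gripper": 0.3, "xyz": [-0.07, 0, 0], "rot": [0, 0, 0]},
    {"gripper": 0.25, "xyz": [-0.07, 0, 0], "rot": [0, 0, 0]},
    {"gripper": 0.2, "xyz": [-0.07, 0, 0], "rot": [0, 0, 0]},
    {"gripper": 0.1, "xyz": [-0.07, 0, 0], "rot": [0, 0, 0]},
    {"gripper": 0, "xyz": [-0.07, 0, 0], "rot": [0, 0, 0]},
    {"gripper": 0, "xyz": [-0.07, 0, 0], "rot": [0, 0, 0]},
  ],
)

```text
time: 8.03
ee_pos: [471.3, -3.4, 42.0]
ee_rot: [2.784, 1.571, 1.213]
wrist_force: [-0.3, 0.3, -1.2]
finger_gap: 85.6
```

Request:
step_arm(
  plan=[
    {"gripper": 0, "xyz": [-1, 0, 0], "rot": [0, 0, 0]},
    {"gripper": 0, "xyz": [-3, 0, 0], "rot": [0, 0, 0]},
    {"gripper": 0, "xyz": [-5, 0, 0], "rot": [0, 0, 0]},
    {"gripper": 0, "xyz": [-8, 0, 0], "rot": [0, 0, 0]},
    {"gripper": 0, "xyz": [-11, 0, 0], "rot": [0, 0, 0]},
    {"gripper": 0, "xyz": [-14, 0, 0], "rot": [0, 0, 0]},
    {"gripper": 0, "xyz": [-15, 0, 0], "rot": [0, 0, 0]},
  ],
)

```text
time: 8.62
ee_pos: [472.3, -3.2, 196.3]
ee_rot: [1.574, 1.566, 0.003]
wrist_force: [0.8, -0.1, 1.1]
finger_gap: 85.4
```

Request:
step_arm(
  plan=[
    {"gripper": 0, "xyz": [0, 0, 0], "rot": [7, 0, 0]},
    {"gripper": 0, "xyz": [0, 0, 0], "rot": [14, 0, 0]},
    {"gripper": 0, "xyz": [0, 0, 0], "rot": [21, 0, 0]},
    {"gripper": 0, "xyz": [0, 0, 0], "rot": [28, 0, 0]},
    {"gripper": 0, "xyz": [0, 0, 0], "rot": [35, 0, 0]},
    {"gripper": 0, "xyz": [0, 0, 0], "rot": [42, 0, 0]},
    {"gripper": 0, "xyz": [0, 0, 0], "rot": [49, 0, 0]},
    {"gripper": 0, "xyz": [0, 0, 0], "rot": [56, 0, 0]},
  ],
)

```text
time: 9.28
ee_pos: [471.0, -3.3, 192.4]
ee_rot: [-2.011, 1.571, 1.718]
wrist_force: [0.0, 0.2, 0.7]
finger_gap: 85.5
```

Request:
step_arm(
  plan=[
    {"gripper": 0, "xyz": [0, 0, 0], "rot": [7, 0, 0]},
    {"gripper": 0, "xyz": [0, 0, 0], "rot": [14, 0, 0]},
    {"gripper": 0, "xyz": [0, 0, 0], "rot": [21, 0, 0]},
    {"gripper": 0, "xyz": [0, 0, 0], "rot": [28, 0, 0]},
    {"gripper": 0, "xyz": [0, 0, 0], "rot": [34, 0, 0]},
    {"gripper": 0, "xyz": [0, 0, 0], "rot": [34, 0, 0]},
    {"gripper": 0, "xyz": [0, 0, 0], "rot": [34, 0, 0]},
  ],
)

```text
time: 9.87
ee_pos: [471.1, -3.2, 192.3]
ee_rot: [-2.289, 1.571, 0.855]
wrist_force: [-0.3, -0.6, 0.9]
finger_gap: 85.3
```

```bash
python3 - <<'E'
from h import *
import pickle
o,p,T=tcp(); c=ctrl.calibration("wrist"); print(p,o['q'])
im,d=ctrl.grab_frame("wrist"); cv2.imwrite('pics/w4.png',im[:,:,::-1]); np.save('pics/w4.npy',d)
pickle.dump((c,p,T),open('pics/w4.pkl','wb'))
goto([471,-3,200],Rtool(-90))
E
```

```text
[471.11678664  -3.22589602 192.2680573 ] [-0.00261638  0.33570199 -0.14429118  2.02842239  0.06718533  0.7817514
 -1.75430761]
shift cm [-0.78 -0.03  0.01] dist 0.78 rot deg [ 0.21 -0.    0.01] t 9.9167
```

View pics/w4.png

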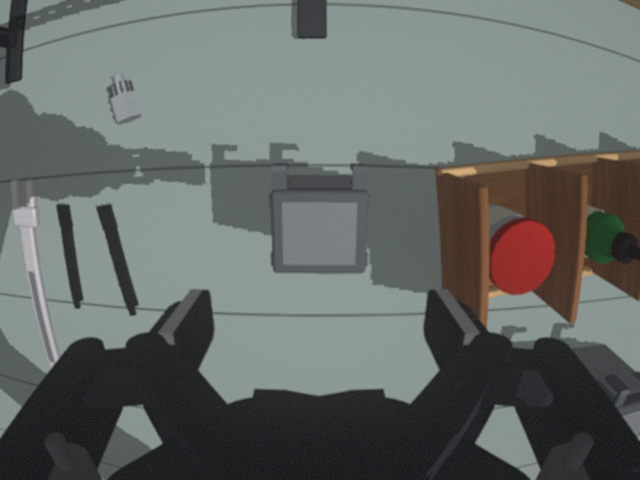

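```bash
cat > m2.py <<'E'
from h import *
import pickle
c,p,T=pickle.load(open('pics/w4.pkl','rb')); d=np.load('pics/w4.npy'); im=cv2.imread('pics/w4.png')
P=cloud("wrist",d,c)
m=(P[...,2]>84)&(P[...,2]<100); m[:150]=0;m[300:]=0;m[:,:230]=0;m[:,410:]=0
v,u=np.nonzero(m); print(len(v),np.median(P[m][:,2]))
mm=m.copy(); mm[:192]=0
r=cv2.minAreaRect(P[mm][:,:2].astype(np.float32)); print(r)
h=m.copy(); h[190:]=0
Q=P[h]; 
for k,q in(('L',Q[Q[:,1]>-3]),('R',Q[Q[:,1]<-3])): print(k,len(q),q.min(0),q.max(0),q.mean(0))
# back wall edge: max x by y for |y|<18
B=P[m]; xs=[];ys=[]
for y in np.arange(-20,15,2.):
    s=B[(B[:,1]>y)&(B[:,1]<y+2)]
    xs.append(s[:,0].max()); ys.append(y+1)
print(np.round(xs,1)); print('slope->yaw',-np.degrees(np.polyfit(ys,xs,1)[0]))
xs=[];ys=[]
for y in np.arange(-20,15,2.):
    s=B[(B[:,1]>y)&(B[:,1]<y+2)]
    xs.append(s[:,0].min()); ys.append(y+1)
print(np.round(xs,1)); print('slope->yaw',-np.degrees(np.polyfit(ys,xs,1)[0]))
for x in np.arange(442,500,6.):
    s=B[(B[:,0]>x)&(B[:,0]<x+3)]; print(x,s[:,1].min().round(1),s[:,1].max().round(1))
E
python3 m2.py
```

```text
8871 92.3860060352479
((470.3511657714844, -3.0997314453125), (57.689849853515625, 68.9330825805664), 0.2816064655780792)
L 456 [499.92456784  -2.99695794  84.2500681 ] [516.92510323  29.07778561  92.0261333 ] [507.69738299  21.64470571  89.48280608]
R 457 [500.37889628 -35.25221738  84.15022542] [516.81899717  -3.00179043  91.85478015] [507.8273975  -27.75209364  89.43629804]
[500.7 500.7 500.7 500.7 500.8 500.7 500.7 500.6 500.8 500.7 500.6 500.6
 500.8 500.8 500.7 500.8 500.8 500.6]
slope->yaw 0.008537132294511592
[441.8 442.  442.1 441.8 442.3 441.9 441.9 442.5 442.2 441.8 442.  442.3
 441.9 442.  442.  441.7 442.1 441.9]
slope->yaw 0.044207813055338725
442.0 -35.9 29.5
448.0 -37.4 31.0
454.0 -36.9 30.8
460.0 -35.8 29.6
466.0 -35.6 29.2
472.0 -35.2 28.9
478.0 -35.9 29.8
484.0 -35.7 29.6
490.0 -37.2 31.2
496.0 -35.2 31.0
```

Request:
step_arm(
  plan=[
    {"gripper": 0, "xyz": [2, 0, 0], "rot": [0.2, 0, 0]},
    {"gripper": 0, "xyz": [5, 0, 0], "rot": [0.2, 0, 0]},
    {"gripper": 0, "xyz": [8, 0, 0], "rot": [0.2, 0, 0]},
    {"gripper": 0, "xyz": [10, 0, 0], "rot": [0.2, 0, 0]},
    {"gripper": 0, "xyz": [12, 0, 0], "rot": [0.2, 0, 0]},
    {"gripper": 0, "xyz": [14, 0, 0], "rot": [0.2, 0, 0]},
    {"gripper": 0, "xyz": [15, 0, 0], "rot": [0.2, 0, 0]},
    {"gripper": 0, "xyz": [15, 0, 0], "rot": [0.2, 0, 0]},
  ],
)

```text
time: 10.58
ee_pos: [470.2, -3.4, 40.4]
ee_rot: [-0.05, 1.568, 3.09]
wrist_force: [0.3, 0.4, -1.3]
finger_gap: 85.5
```

Request:
step_arm(
  plan=[
    {"gripper": 0.05, "xyz": [0, 0, 0], "rot": [0, 0, 0]},
    {"gripper": 0.1, "xyz": [0, 0, 0], "rot": [0, 0, 0]},
    {"gripper": 0.15, "xyz": [0, 0, 0], "rot": [0, 0, 0]},
    {"gripper": 0.2, "xyz": [0, 0, 0], "rot": [0, 0, 0]},
    {"gripper": 0.3, "xyz": [0, 0, 0], "rot": [0, 0, 0]},
    {"gripper": 0.5, "xyz": [0, 0, 0], "rot": [0, 0, 0]},
    {"gripper": 1, "xyz": [0, 0, 0], "rot": [0, 0, 0]},
    {"gripper": 1, "xyz": [0, 0, 0], "rot": [0, 0, 0]},
  ],
)

```text
time: 11.25
ee_pos: [471.7, -3.5, 43.0]
ee_rot: [3.115, 1.569, -0.031]
wrist_force: [-2.7, -0.9, 15.0]
finger_gap: 65.4
```

```bash
python3 - <<'E'
from h import *
o,p,T=tcp(); print(p,o['q'],o['wrist_force'],o['finger_gap'])
goto([471,-3,42],Rtool(-90))
goto([600,130,260],Rtool(-90))
im,d=ctrl.grab_frame("wrist"); cv2.imwrite('pics/w5.png',im[:,:,::-1])
E
```

```text
[471.71797511  -3.47550934  43.0036773 ] [-0.04254824  0.60129098 -0.09934027  2.12611301  0.1389873   0.41867772
 -1.82633002] [-2.66842283 -0.8818586  14.95306699] 65.44155372651046
shift cm [ 0.1  -0.05  0.07] dist 0.13 rot deg [-0.23 -0.08 -0.  ] t 11.25
shift cm [-21.68 -13.4  -12.81] dist 28.52 rot deg [-0.23 -0.08 -0.  ] t 11.25
```

View pics/w5.png

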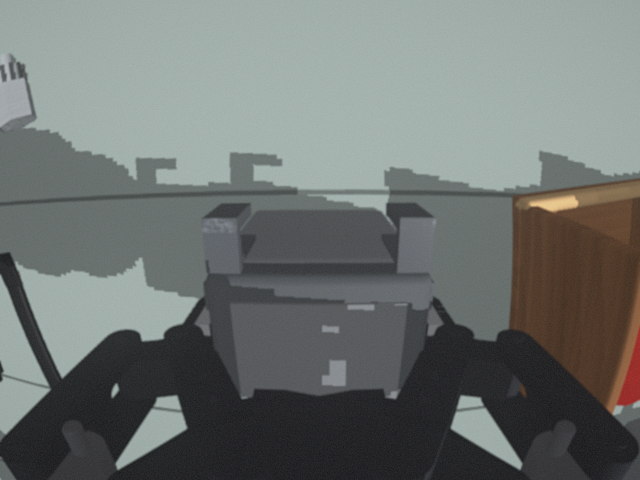

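Request:
step_arm(
  plan=[
    {"gripper": 1, "xyz": [-0.3, 0, 0], "rot": [0, 0, 0]},
    {"gripper": 1, "xyz": [-1, 0, 0], "rot": [0, 0, 0]},
    {"gripper": 1, "xyz": [-2.5, 0, 0], "rot": [0, 0, 0]},
    {"gripper": 1, "xyz": [-5, 0, 0], "rot": [0, 0, 0]},
    {"gripper": 1, "xyz": [-8, -0.5, -0.5], "rot": [0, 0, 0]},
    {"gripper": 1, "xyz": [-11, -1.5, -1.5], "rot": [0, 0, 0]},
    {"gripper": 1, "xyz": [-14, -3, -3], "rot": [0, 0, 0]},
    {"gripper": 1, "xyz": [-16.5, -5, -4.5], "rot": [0, 0, 0]},
  ],
)

```text
time: 11.97
ee_pos: [516.8, 45.9, 210.1]
ee_rot: [3.05, 1.569, -0.097]
wrist_force: [1.4, 0.1, -2.6]
finger_gap: 65.4
```

```bash
python3 - <<'E'
from h import *
o,p,T=tcp(); print(p,o['q'],o['wrist_force'],o['finger_gap'])
goto([590,138,235],Rtool(-90))
E
```

```text
[516.75903618  45.85313191 210.14302564] [-0.08900988  0.38184729 -0.14745773  1.89641099  0.07250003  0.86697025
 -1.84958983] [ 1.36830136  0.11509058 -2.57531497] 65.41479206259802
shift cm [-2.48 -9.26 -7.27] dist 12.03 rot deg [-0.34 -0.09 -0.01] t 11.9667
```

Request:
step_arm(
  plan=[
    {"gripper": 1, "xyz": [-1, -2, -1.5], "rot": [0, 0, 0]},
    {"gripper": 1, "xyz": [-2, -4.2, -3.2], "rot": [-0.3, 0, 0]},
    {"gripper": 1, "xyz": [-2.5, -6.5, -5], "rot": [-0.3, 0, 0]},
    {"gripper": 1, "xyz": [-2.5, -8.3, -6.5], "rot": [-0.3, 0, 0]},
    {"gripper": 1, "xyz": [-2.5, -9.1, -7.2], "rot": [-0.3, 0, 0]},
    {"gripper": 1, "xyz": [-2.5, -9.2, -7.3], "rot": [-0.3, 0, 0]},
    {"gripper": 1, "xyz": [-2.5, -9.2, -7.3], "rot": [-0.3, 0, 0]},
  ],
)

```text
time: 12.55
ee_pos: [589.3, 137.8, 231.8]
ee_rot: [0.418, 1.57, -2.722]
wrist_force: [-0.4, -1.5, -3.9]
finger_gap: 65.5
```

```bash
python3 - <<'E'
from h import *
import pickle
o,p,T=tcp(); c=ctrl.calibration("wrist"); print(p,o['wrist_force'],o['wrist_torque'],o['finger_gap'])
im,d=ctrl.grab_frame("wrist"); cv2.imwrite('pics/w6.png',im[:,:,::-1]); np.save('pics/w6.npy',d)
pickle.dump((c,p,T),open('pics/w6.pkl','wb'))
goto([590,138,235],Rtool(-90))
for n in("bar","bin_mid","hook_left","hook_right","rail"):
  for r in ctrl.mark_of(n,"wrist")[:3]: print(n,round(r['confidence'],2),np.round(r['xyz'],1),np.round(proj(c,r['xyz'],True)))
E
```

```text
[589.32255773 137.84468833 231.80884433] [-0.35855955 -1.471578   -3.87118714] [-0.01759435  0.05219896  0.02291618] 65.53573161378964
shift cm [-0.31 -0.09 -0.08] dist 0.33 rot deg [ 0.04  0.05 -0.04] t 12.6
bar 0.64 [673.1 137.5 211.8] [[321.  94.]]
bin_mid 0.79 [ 253.9 -352.6   64.3] [[620. 421.]]
hook_left 0.87 [ 309.6 -311.3  124.8] [[639. 424.]]
hook_right 0.93 [623.9 110.7 276.6] [[416. 251.]]
hook_right 0.46 [627.8 165.8 273.7] [[223. 235.]]
rail 0.62 [671.2 171.    1.4] [[285. 118.]]
```

View pics/w6.png

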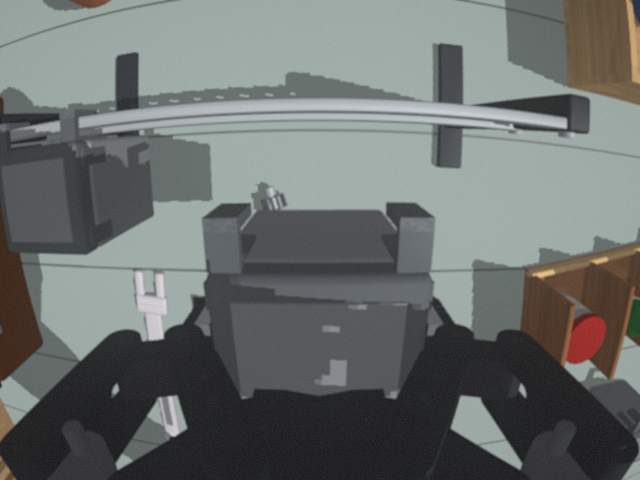

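```bash
cat > m3.py <<'E'
from h import *
import pickle,sys
tag=sys.argv[1]
c,p,T=pickle.load(open(f'pics/{tag}.pkl','rb')); d=np.load(f'pics/{tag}.npy')
P=cloud("wrist",d,c)
m=(P[...,2]>200)&(P[...,2]<222)&(P[...,0]>p[0]+40)&(P[...,1]>20)&(P[...,1]<250)
B=P[m]; print('bar n',len(B),'z pct',np.percentile(B[:,2],[5,50,95]).round(1))
ys=np.arange(30,240,10.); mn=[];mx=[]
for y in ys:
    s=B[(B[:,1]>y)&(B[:,1]<y+10)]
    if len(s)>5:
        zt=s[s[:,2]>np.percentile(s[:,2],90)-5]
        mn.append((y+5,*np.percentile(zt[:,0],[3,97]),np.median(zt[:,2])))
mn=np.array(mn); print(mn.round(1))
mid=(mn[:,1]+mn[:,2])/2; k=np.polyfit(mn[:,0],mid,1); print('bar mid x at y=138',np.polyval(k,138),'yaw deg',-np.degrees(k[0]))
# hooks: pixels near top of hook tab
zt=p[2]+43.5+4
h=(abs(P[...,2]-zt)<4)&(abs(P[...,1]-p[1])<40)&(P[...,0]>p[0]+31)&(P[...,0]<p[0]+60)
for k,sgn in(('L',1),('R',-1)):
    q=P[h&(sgn*(P[...,1]-p[1])>0)]
    print(k,len(q),'x',np.percentile(q[:,0],[2,98]).round(1),'y',np.percentile(q[:,1],[2,98]).round(1),'z',np.percentile(q[:,2],[10,50,90]).round(1))
E
python3 m3.py w6
```

```text
bar n 6446 z pct [204.7 209.8 211. ]
[[ 35.  666.3 672.2 209.9]
 [ 45.  666.4 672.1 209.9]
 [ 55.  666.3 672.1 209.8]
 [ 65.  666.3 672.1 209.9]
 [ 75.  666.3 672.1 209.8]
 [ 85.  666.3 672.1 209.7]
 [ 95.  666.2 672.  209.8]
 [105.  666.2 672.  209.8]
 [115.  666.3 672.1 209.8]
 [125.  666.1 671.9 209.8]
 [135.  666.4 672.2 209.7]
 [145.  666.3 672.2 209.9]
 [155.  666.  671.9 209.8]
 [165.  666.2 672.  209.9]
 [175.  666.1 672.  209.8]
 [185.  666.1 671.9 209.9]
 [195.  666.  671.4 209.8]
 [205.  666.  671.4 209.8]
 [215.  666.  671.4 209.9]
 [225.  665.9 671.4 209.9]
 [235.  665.8 671.3 209.9]]
bar mid x at y=138 669.0201683762419 yaw deg 0.17818615742949284
L 1861 x [620.6 634.2] y [160.4 170.3] z [277.4 278.4 279.2]
R 1874 x [620.7 634.4] y [106.6 116.4] z [277.4 278.5 279.2]
```

Request:
step_arm(
  plan=[
    {"gripper": 1, "xyz": [0, 0, -0.8], "rot": [0, 0.3, 0]},
    {"gripper": 1, "xyz": [0, 0, -2], "rot": [0, 0.6, 0]},
    {"gripper": 1, "xyz": [0, 0, -3.2], "rot": [0, 1, 0]},
    {"gripper": 1, "xyz": [0.5, 0, -4.1], "rot": [0, 1, 0]},
    {"gripper": 1, "xyz": [1.4, 0, -4.3], "rot": [0, 1, 0]},
    {"gripper": 1, "xyz": [2.2, 0, -4.3], "rot": [0, 1, 0]},
    {"gripper": 1, "xyz": [2.5, 0, -4.3], "rot": [0, 1, 0]},
    {"gripper": 1, "xyz": [2.5, 0, -4.3], "rot": [0, 1, 0]},
  ],
)

```text
time: 13.52
ee_pos: [631.8, 138.0, 205.6]
ee_rot: [3.107, 1.556, -0.033]
wrist_force: [-0.3, -0.5, -1.1]
finger_gap: 65.3
```

```bash
python3 - <<'E'
from h import *
import pickle
o,p,T=tcp(); c=ctrl.calibration("wrist"); print(p,o['wrist_force'],o['wrist_torque'],o['finger_gap'])
im,d=ctrl.grab_frame("wrist"); cv2.imwrite('pics/w7.png',im[:,:,::-1]); np.save('pics/w7.npy',d)
pickle.dump((c,p,T),open('pics/w7.pkl','wb'))
goto([633,138,205],Rtool(-90))
E
python3 m3.py w7
```

```text
[631.82857525 138.00465766 205.55438839] [-0.32283613 -0.46894762 -1.06522575] [0.00842444 0.01401966 0.01056526] 65.29301291723412
shift cm [ 0.14  0.01 -0.08] dist 0.16 rot deg [ 0.08 -0.93 -0.01] t 13.5667
bar n 1817 z pct [200.6 205.6 209.9]
[[ 35.  671.9 672.5 208.4]
 [ 45.  671.9 672.5 208.3]
 [ 55.  671.9 672.6 208.4]
 [ 65.  671.8 672.5 208.7]
 [ 75.  671.9 672.5 208.6]
 [ 85.  671.9 672.4 208.4]
 [ 95.  671.9 672.5 208.3]
 [105.  671.9 672.3 204.6]
 [115.  671.8 672.3 208. ]
 [125.  671.9 672.5 206.7]
 [135.  671.8 672.4 206.7]
 [145.  671.9 672.4 206.5]
 [155.  671.9 672.4 207.2]
 [165.  671.9 672.1 206.4]
 [175.  671.8 672.2 205.5]
 [185.  671.8 672.2 206.9]
 [195.  671.8 672.2 208.1]
 [205.  671.8 672.3 207.4]
 [215.  671.8 672.1 207.6]
 [225.  671.8 672.2 206.2]
 [235.  671.8 672.1 207.2]]
bar mid x at y=138 672.0933301510516 yaw deg 0.06757216674190192
L 1805 x [663.1 676. ] y [160.5 170.5] z [251.5 252.7 253.5]
R 1812 x [663.1 676.2] y [106.8 116.7] z [251.6 252.8 253.6]
```

View pics/w7.png

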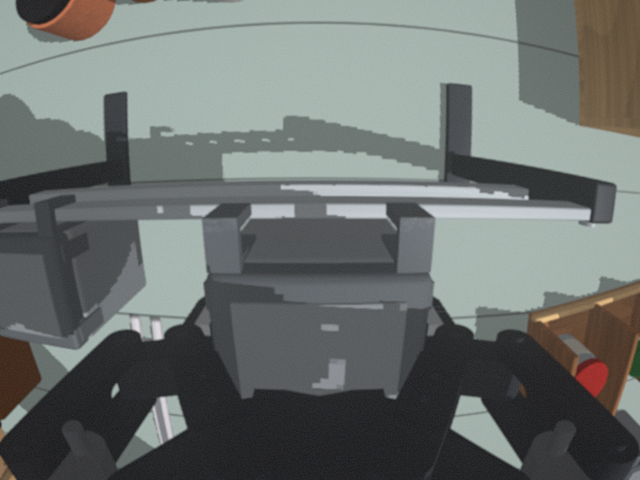

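```bash
cat > m4.py <<'E'
from h import *
import pickle,sys
tag=sys.argv[1]
c,p,T=pickle.load(open(f'pics/{tag}.pkl','rb')); d=np.load(f'pics/{tag}.npy')
P=cloud("wrist",d,c)
for y0,y1 in((60,95),(125,150),(180,215)):
    s=P[(abs(P[...,2]-210)<1.5)&(P[...,1]>y0)&(P[...,1]<y1)&(P[...,0]>655)&(P[...,0]<685)]
    if len(s)>5: print('bar top',y0,y1,len(s),np.percentile(s[:,0],[1,50,99]).round(1))
    else: print('few',len(s))
# hooks: whole upper face end and lip
for yc in (p[1]+27,p[1]-27):
    q=P[(abs(P[...,1]-yc-0.5)<4)&(P[...,0]>p[0]+25)&(P[...,0]<p[0]+60)&(P[...,2]>p[2]+20)]
    tab=q[(q[:,2]>p[2]+44)&(q[:,0]>p[0]+33)]
    k=np.polyfit(tab[:,0],tab[:,2],1)
    print('hook end x',np.percentile(q[:,0],[97,99.5]).round(1),'tab tilt deg',np.degrees(np.arctan(k[0])).round(2),'z@seat',np.polyval(k,p[0]+35).round(1),'minz',q[:,2].min().round(1))
E
python3 m4.py w6;python3 m4.py w7
```

```text
bar top 60 95 898 [666.1 669.1 672.2]
bar top 125 150 751 [666.1 669.1 672.2]
bar top 180 215 851 [666.  668.8 671.7]
hook end x [634.2 634.4] tab tilt deg -1.61 z@seat 278.6 minz 251.9
hook end x [634.4 634.6] tab tilt deg -1.78 z@seat 278.6 minz 251.9
bar top 60 95 1083 [666.5 669.5 672.3]
bar top 125 150 1059 [660.3 669.  672. ]
bar top 180 215 1012 [666.4 669.3 672.1]
hook end x [676.1 676.3] tab tilt deg -2.11 z@seat 252.9 minz 225.6
hook end x [676.3 676.5] tab tilt deg -2.04 z@seat 252.9 minz 225.6
```

```bash
cat > m5.py <<'E'
from h import *
import pickle,sys
tag=sys.argv[1]
c,p,T=pickle.load(open(f'pics/{tag}.pkl','rb')); d=np.load(f'pics/{tag}.npy')
P=cloud("wrist",d,c)
def plane(u0,u1,v0,v1,n):
    q=P[v0:v1,u0:u1].reshape(-1,3); q=q[np.isfinite(q).all(1)]
    for _ in range(3):
        m=q.mean(0); U,S,V=np.linalg.svd(q-m,full_matrices=False); r=(q-m)@V[2]; q=q[abs(r)<max(1.,2.5*r.std())]
    nn=V[2]; nn*=np.sign(nn@T[:,0]*-1) if n=='lid' else np.sign(-nn@T[:,2])
    print(n,len(q),m.round(1),'normal in world',nn.round(3),'in tool',(T.T@nn).round(3),'rms',r.std().round(2))
plane(250,390,308,380,'lid'); plane(220,420,282,296,'rim'); plane(255,385,215,250,'wall'); plane(206,236,222,262,'tabL'); plane(402,430,222,262,'tabR')
print(T.round(4))
E
python3 m5.py w6; python3 m5.py w7
```

```text
lid 9876 [596.9 138.  281.8] normal in world [-0.001  0.001  1.   ] in tool [-1.    -0.     0.002] rms 0.52
rim 2800 [614.5 138.  280.8] normal in world [ 0.908  0.001 -0.419] in tool [ 0.418  0.    -0.908] rms 1.13
wall 4510 [618.1 138.  233.4] normal in world [ 1.     0.004 -0.002] in tool [ 0.001 -0.003 -1.   ] rms 0.21
tabL 1175 [627.3 165.4 278.5] normal in world [ 0.001 -0.014 -1.   ] in tool [ 1.     0.013 -0.002] rms 0.54
tabR 1106 [627.4 111.6 278.5] normal in world [ 0.007  0.014 -1.   ] in tool [ 1.    -0.015 -0.008] rms 0.54
[[-1.0e-03  1.6e-03 -1.0e+00]
 [-5.0e-04 -1.0e+00 -1.6e-03]
 [-1.0e+00  4.0e-04  1.0e-03]]
lid 9856 [638.6 138.2 255.6] normal in world [-0.018  0.001  1.   ] in tool [-1.    -0.     0.003] rms 0.52
rim 2800 [656.2 138.2 255. ] normal in world [ 0.915  0.001 -0.403] in tool [ 0.416  0.    -0.909] rms 1.13
wall 4121 [660.5 138.1 210.1] normal in world [1.    0.005 0.014] in tool [ 0.001 -0.004 -1.   ] rms 0.25
tabL 1200 [669.1 165.5 253.1] normal in world [0.046 0.949 0.312] in tool [-0.311 -0.949 -0.052] rms 2.4
tabR 1120 [669.2 111.9 253.3] normal in world [ 0.058 -0.957  0.283] in tool [-0.282  0.957 -0.061] rms 2.24
[[ 1.510e-02  1.300e-03 -9.999e-01]
 [-5.000e-04 -1.000e+00 -1.300e-03]
 [-9.999e-01  5.000e-04 -1.510e-02]]
```

Request:
step_arm(
  plan=[
    {"gripper": 1, "xyz": [0.2, 0, -0.1], "rot": [0, 0, 0]},
    {"gripper": 1, "xyz": [0.6, 0, -0.12], "rot": [0, 0, 0]},
    {"gripper": 1, "xyz": [1.1, 0, -0.11], "rot": [0, 0, 0]},
    {"gripper": 1, "xyz": [1.5, 0, -0.11], "rot": [0, 0, 0]},
    {"gripper": 1, "xyz": [1.7, 0, -0.1], "rot": [0, 0, 0]},
    {"gripper": 1, "xyz": [1.7, 0, -0.1], "rot": [0, 0, 0]},
    {"gripper": 1, "xyz": [1.7, 0, -0.1], "rot": [0, 0, 0]},
  ],
)

```text
time: 14.15
ee_pos: [634.1, 138.1, 189.9]
ee_rot: [3.141, 1.554, 0.001]
wrist_force: [0.7, -0.2, -2.9]
finger_gap: 65.3
```

```bash
cat > look.py <<'E'
from h import *
import pickle,sys
tag=sys.argv[1]
o,p,T=tcp(); c=ctrl.calibration("wrist"); print(o['time'],p,o['wrist_force'],o['wrist_torque'],o['finger_gap'])
im,d=ctrl.grab_frame("wrist"); cv2.imwrite(f'pics/{tag}.png',im[:,:,::-1]); np.save(f'pics/{tag}.npy',d)
pickle.dump((c,p,T),open(f'pics/{tag}.pkl','wb'))
E
python3 look.py w8; python3 m4.py w8; python3 m5.py w8
```

```text
14.15 [634.06826811 138.13578735 189.92866028] [ 0.7191175  -0.16638187 -2.90277326] [-0.01851878  0.02171012  0.01767515] 65.27039331100768
bar top 60 95 1298 [666.5 669.5 672.4]
bar top 125 150 1378 [662.3 669.  672.2]
bar top 180 215 1314 [665.9 669.1 672. ]
hook end x [678.3 678.5] tab tilt deg -2.6 z@seat 237.4 minz 209.9
hook end x [678.5 678.7] tab tilt deg -1.93 z@seat 237.4 minz 209.9
lid 9847 [640.7 138.3 240. ] normal in world [-0.02  0.    1.  ] in tool [-1.    -0.     0.003] rms 0.5
rim 2800 [658.3 138.3 239.2] normal in world [ 0.911  0.001 -0.412] in tool [ 0.427  0.    -0.904] rms 1.13
wall 4550 [666.6 138.2 208.5] normal in world [ 0.958  0.001 -0.288] in tool [ 0.304 -0.    -0.953] rms 3.46
tabL 1200 [671.4 165.4 238. ] normal in world [0.069 0.96  0.273] in tool [-0.272 -0.959 -0.075] rms 2.4
tabR 1096 [671.3 111.8 237.3] normal in world [ 0.027  0.007 -1.   ] in tool [ 1.    -0.007 -0.01 ] rms 0.56
[[ 0.0172  0.0011 -0.9999]
 [ 0.     -1.     -0.0011]
 [-0.9999  0.     -0.0172]]
```

View pics/w8.png

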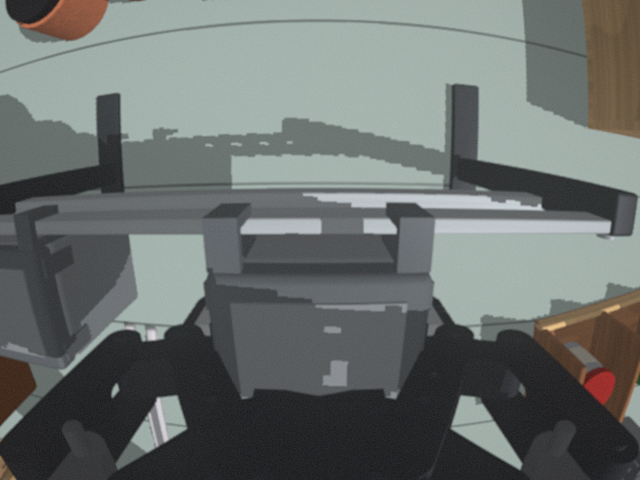

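```bash
python3 - <<'E'
from h import *
import pickle
for tag in('w6','w7','w8'):
    c,p,T=pickle.load(open(f'pics/{tag}.pkl','rb')); d=np.load(f'pics/{tag}.npy')
    P=cloud("wrist",d,c)
    for z in(150,145,140,135):
        s=P[(abs(P[...,2]-z)<2)&(P[...,1]>40)&(P[...,1]<235)&(P[...,0]>645)&(P[...,0]<700)]
        if len(s)>20: print(tag,z,len(s),np.percentile(s[:,0],[1,50,99]).round(1))
    print('bar front face',[np.median(P[(abs(P[...,2]-z)<1)&(P[...,1]>40)&(P[...,1]<95)&(P[...,0]>655)&(P[...,0]<685)][:,0]).round(1) for z in (206,203,200,195)])
E
```

```text
w6 150 2156 [663.9 666.  668.2]
w6 135 131 [663.6 663.9 664.4]
bar front face [np.float64(nan), np.float64(666.2), np.float64(666.4), np.float64(666.2)]
w7 150 3924 [665.9 669.1 672.3]
w7 145 327 [671.6 672.  672.6]
w7 140 346 [671.7 672.1 672.6]
w7 135 263 [671.7 672.2 672.7]
bar front face [np.float64(672.2), np.float64(672.2), np.float64(672.2), np.float64(672.2)]
w8 150 5005 [664.4 668.6 672.2]
w8 145 379 [671.6 672.1 672.6]
w8 140 341 [671.6 672.2 672.6]
w8 135 333 [671.6 672.2 672.6]
bar front face [np.float64(672.2), np.float64(672.2), np.float64(672.2), np.float64(672.3)]
  return _methods._mean(a, axis=axis, dtype=dtype,
  ret = ret.dtype.type(ret / rcount)
```

Request:
step_arm(
  plan=[
    {"gripper": 1, "xyz": [0, 0, 0.08], "rot": [0, 0, 0]},
    {"gripper": 1, "xyz": [0.2, 0, 0.08], "rot": [0, 0, 0]},
    {"gripper": 1, "xyz": [0.5, 0, 0.09], "rot": [0, 0, 0]},
    {"gripper": 1, "xyz": [0.8, 0, 0.09], "rot": [0, 0, 0]},
    {"gripper": 1, "xyz": [1.1, 0, 0.1], "rot": [0, 0, 0]},
    {"gripper": 1, "xyz": [1.4, 0, 0.1], "rot": [0, 0, 0]},
    {"gripper": 1, "xyz": [1.4, 0, 0.1], "rot": [0, 0, 0]},
    {"gripper": 1, "xyz": [1.4, 0, 0.1], "rot": [0, 0, 0]},
  ],
)

```text
time: 14.87
ee_pos: [633.3, 138.1, 175.7]
ee_rot: [3.137, 1.554, -0.004]
wrist_force: [0.1, 0.5, -2.7]
finger_gap: 65.2
```

```bash
python3 look.py w9; python3 m4.py w9; python3 m5.py w9|head -1
```

```text
14.8667 [633.27464971 138.0970356  175.74249665] [ 0.0931631   0.51119142 -2.74431084] [ 0.0520579  -0.06877807  0.00053418] 65.15774766123046
bar top 60 95 1510 [666.5 669.5 672.3]
bar top 125 150 1893 [660.1 668.5 672.2]
bar top 180 215 1587 [665.9 669.2 672. ]
hook end x [677.5 677.7] tab tilt deg -2.48 z@seat 223.2 minz 195.7
hook end x [677.7 677.9] tab tilt deg -2.65 z@seat 223.2 minz 196.1
lid 9870 [640.  138.2 225.8] normal in world [-0.021 -0.001  1.   ] in tool [-1.     0.001  0.004] rms 0.52
```

View pics/w9.png

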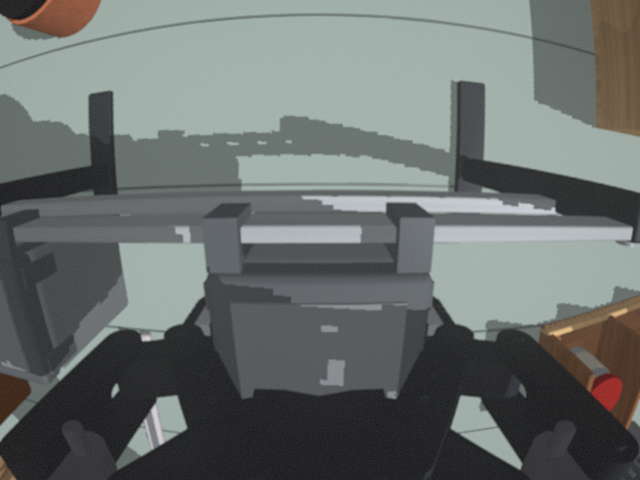

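Request:
step_arm(
  plan=[
    {"gripper": 1, "xyz": [0.2, 0, 0], "rot": [0, 0, 0]},
    {"gripper": 1, "xyz": [0.4, 0, 0.01], "rot": [0, 0, 0]},
    {"gripper": 1, "xyz": [0.55, 0, 0.01], "rot": [0, 0, 0]},
    {"gripper": 1, "xyz": [0.65, 0, 0.01], "rot": [0, 0, 0]},
    {"gripper": 1, "xyz": [0.7, 0, 0.01], "rot": [0, 0, 0]},
    {"gripper": 1, "xyz": [0.7, 0, 0.01], "rot": [0, 0, 0]},
  ],
)

```text
time: 15.42
ee_pos: [633.3, 138.1, 168.8]
ee_rot: [3.14, 1.554, -0.001]
wrist_force: [-0.5, -0.1, -3.1]
finger_gap: 65.5
```

Request:
step_arm(
  plan=[
    {"gripper": 1, "xyz": [0.08, 0, 0], "rot": [0, 0, 0]},
    {"gripper": 1, "xyz": [0.08, 0, 0], "rot": [0, 0, 0]},
  ],
)

```text
time: 15.58
ee_pos: [633.4, 138.1, 168.1]
ee_rot: [-3.14, 1.553, 0.003]
wrist_force: [0.1, 0.5, -3.2]
finger_gap: 65.6
```

Request:
step_arm(
  plan=[
    {"gripper": 1, "xyz": [0.08, 0, 0], "rot": [0, 0, 0]},
    {"gripper": 1, "xyz": [0.08, 0, 0], "rot": [0, 0, 0]},
  ],
)

```text
time: 15.75
ee_pos: [633.4, 138.1, 167.3]
ee_rot: [3.141, 1.553, 0.0]
wrist_force: [-0.5, -0.0, -3.0]
finger_gap: 65.4
```

Request:
step_arm(
  plan=[
    {"gripper": 1, "xyz": [0.05, 0, 0], "rot": [0, 0, 0]},
    {"gripper": 1, "xyz": [0.05, 0, 0], "rot": [0, 0, 0]},
  ],
)

```text
time: 15.92
ee_pos: [633.4, 138.1, 166.8]
ee_rot: [3.141, 1.553, 0.001]
wrist_force: [-0.3, 1.1, -3.1]
finger_gap: 65.5
```

Request:
step_arm(
  plan=[
    {"gripper": 1, "xyz": [0.05, 0, 0], "rot": [0, 0, 0]},
    {"gripper": 1, "xyz": [0.05, 0, 0], "rot": [0, 0, 0]},
  ],
)

```text
time: 16.08
ee_pos: [633.5, 138.2, 166.5]
ee_rot: [-3.137, 1.553, 0.006]
wrist_force: [0.4, -0.2, -2.1]
finger_gap: 65.4
```

Request:
step_arm(
  plan=[
    {"gripper": 1, "xyz": [0.04, 0, 0], "rot": [0, 0, 0]},
    {"gripper": 1, "xyz": [0.04, 0, 0], "rot": [0, 0, 0]},
  ],
)

```text
time: 16.25
ee_pos: [633.5, 138.1, 166.4]
ee_rot: [-3.138, 1.553, 0.004]
wrist_force: [-3.4, -0.8, 4.6]
finger_gap: 65.3
```

Request:
step_arm(
  plan=[
    {"gripper": 1, "xyz": [0.02, 0, 0], "rot": [0, 0.5, 0]},
    {"gripper": 1, "xyz": [0.05, 0, 0], "rot": [0, 1, 0]},
    {"gripper": 1, "xyz": [0.05, 0, 0], "rot": [0, 1, 0]},
  ],
)

```text
time: 16.5
ee_pos: [633.8, 138.2, 165.8]
ee_rot: [-3.135, 1.534, 0.008]
wrist_force: [2.3, -0.3, 1.2]
finger_gap: 65.5
```

```bash
python3 look.py w10; python3 m4.py w10; python3 m5.py w10
```

```text
16.5 [633.75598464 138.20074396 165.79535109] [ 2.29101502 -0.29416678  1.16836065] [-0.03923512 -0.61929416 -0.00067946] 65.49817638780836
bar top 60 95 1726 [666.4 669.4 672.4]
bar top 125 150 2071 [660.6 668.8 672.1]
bar top 180 215 1756 [666.  669.2 672. ]
hook end x [677.4 677.6] tab tilt deg -3.51 z@seat 214.1 minz 191.7
hook end x [677.6 677.7] tab tilt deg -2.86 z@seat 214.0 minz 191.3
lid 9857 [639.4 138.3 216. ] normal in world [-0.041  0.     0.999] in tool [-1.    -0.     0.005] rms 0.51
rim 2800 [657.  138.3 215.7] normal in world [ 0.922  0.001 -0.388] in tool [ 0.422  0.    -0.907] rms 1.13
wall 4533 [670.  138.3 201.1] normal in world [ 0.998  0.001 -0.069] in tool [ 0.106 -0.    -0.994] rms 2.0
tabL 1200 [670.1 165.5 214.4] normal in world [0.055 0.957 0.285] in tool [-0.283 -0.957 -0.066] rms 2.4
tabR 1120 [670.1 112.  214.3] normal in world [ 0.049 -0.954  0.297] in tool [-0.295  0.954 -0.059] rms 2.23
[[ 3.690e-02  1.100e-03 -9.993e-01]
 [ 3.000e-04 -1.000e+00 -1.100e-03]
 [-9.993e-01 -2.000e-04 -3.690e-02]]
```

Request:
step_arm(
  plan=[
    {"gripper": 1, "xyz": [0, 0, 0.06], "rot": [0, 0, 0]},
    {"gripper": 1, "xyz": [0.02, 0, 0.08], "rot": [0, 0.4, 0]},
    {"gripper": 1, "xyz": [0.04, 0, 0.08], "rot": [0, 0.7, 0]},
    {"gripper": 1, "xyz": [0.04, 0, 0.08], "rot": [0, 0.7, 0]},
  ],
)

```text
time: 16.88
ee_pos: [633.3, 138.2, 165.3]
ee_rot: [-3.135, 1.522, 0.008]
wrist_force: [7.4, 0.8, 1.1]
finger_gap: 65.3
```

```bash
python3 look.py w11; python3 m4.py w11; python3 m5.py w11
```

```text
16.8833 [633.26186961 138.19012911 165.3193702 ] [7.44849448 0.75447587 1.13920642] [ 0.07075743 -1.37055149  0.0161533 ] 65.30790973065801
bar top 60 95 1728 [666.4 669.4 672.3]
bar top 125 150 2147 [659.6 668.9 672.2]
bar top 180 215 1752 [666.  669.1 671.9]
hook end x [676.5 676.7] tab tilt deg -3.62 z@seat 214.0 minz 191.0
hook end x [676.7 676.8] tab tilt deg -3.91 z@seat 214.0 minz 189.0
lid 9880 [638.3 138.3 215.6] normal in world [-0.052 -0.001  0.999] in tool [-1.     0.001  0.003] rms 0.52
rim 2800 [655.9 138.3 215.5] normal in world [ 0.927  0.001 -0.374] in tool [ 0.42   0.    -0.908] rms 1.13
wall 4211 [669.8 138.3 204.4] normal in world [ 0.999  0.    -0.054] in tool [ 0.103  0.001 -0.995] rms 2.47
tabL 1200 [669.  165.5 214.3] normal in world [0.044 0.953 0.3  ] in tool [-0.297 -0.953 -0.06 ] rms 2.39
tabR 1101 [668.9 111.9 213.9] normal in world [ 0.059  0.019 -0.998] in tool [ 1.    -0.019 -0.01 ] rms 0.56
[[ 4.930e-02  1.000e-03 -9.988e-01]
 [ 4.000e-04 -1.000e+00 -1.000e-03]
 [-9.988e-01 -3.000e-04 -4.930e-02]]
```

Request:
step_arm(
  plan=[
    {"gripper": 1, "xyz": [0, 0, -0.03], "rot": [0, 0, 0]},
    {"gripper": 1, "xyz": [0, 0, -0.03], "rot": [0, 0, 0]},
  ],
)

```text
time: 17.1
ee_pos: [633.3, 138.2, 165.3]
ee_rot: [-3.138, 1.523, 0.005]
wrist_force: [4.6, -0.7, 4.4]
finger_gap: 65.3
```

Request:
step_arm(
  plan=[
    {"gripper": 0.5, "xyz": [0, 0, -0.02], "rot": [0, 0, 0]},
    {"gripper": 0.35, "xyz": [0, 0, -0.02], "rot": [0, 0, 0]},
    {"gripper": 0.28, "xyz": [0, 0, -0.02], "rot": [0, 0, 0]},
    {"gripper": 0.26, "xyz": [0, 0, -0.02], "rot": [0, 0, 0]},
    {"gripper": 0.25, "xyz": [0, 0, -0.02], "rot": [0, 0, 0]},
    {"gripper": 0.24, "xyz": [0, 0, -0.02], "rot": [0, 0, 0]},
  ],
)

```text
time: 17.6
ee_pos: [633.2, 138.1, 165.2]
ee_rot: [-3.14, 1.523, 0.003]
wrist_force: [2.2, -0.5, 5.1]
finger_gap: 65.7
```

Request:
step_arm(
  plan=[
    {"gripper": 0.23, "xyz": [0, 0, 0], "rot": [0, 0, 0]},
    {"gripper": 0.225, "xyz": [0, 0, 0], "rot": [0, 0, 0]},
    {"gripper": 0.22, "xyz": [0, 0, 0], "rot": [0, 0, 0]},
    {"gripper": 0.215, "xyz": [0, 0, 0], "rot": [0, 0, 0]},
    {"gripper": 0.21, "xyz": [0, 0, 0], "rot": [0, 0, 0]},
    {"gripper": 0.2, "xyz": [0, 0, 0], "rot": [0, 0, 0]},
  ],
)

```text
time: 18.1
ee_pos: [632.9, 138.1, 164.9]
ee_rot: [3.14, 1.524, -0.0]
wrist_force: [0.3, -0.5, -0.0]
finger_gap: 68.1
```

```bash
python3 look.py w12; python3 m4.py w12; python3 m5.py w12
```

```text
18.1 [632.93072385 138.125395   164.9027271 ] [ 0.27450395 -0.45244854 -0.0352964 ] [ 0.05816181  0.05780894 -0.01396931] 68.05436422530198
bar top 60 95 1775 [666.2 669.4 672.3]
bar top 125 150 2191 [659.6 668.8 672.2]
bar top 180 215 1768 [666.2 669.2 671.9]
hook end x [676.6 676.8] tab tilt deg -4.69 z@seat 214.1 minz 192.2
hook end x [676.8 676.9] tab tilt deg -4.37 z@seat 214.1 minz 192.6
lid 9874 [638.3 138.2 215.6] normal in world [-0.056  0.     0.998] in tool [-1.    -0.     0.009] rms 0.51
rim 2800 [656.  138.2 215.7] normal in world [ 0.928  0.001 -0.373] in tool [ 0.415  0.    -0.91 ] rms 1.12
wall 4214 [669.7 138.4 205.1] normal in world [ 0.998  0.011 -0.067] in tool [ 0.113 -0.01  -0.993] rms 2.82
tabL 1200 [668.9 165.3 214.5] normal in world [0.059 0.956 0.287] in tool [-0.284 -0.956 -0.074] rms 2.38
tabR 1120 [669.  112.1 214.4] normal in world [ 0.056 -0.957  0.283] in tool [-0.28   0.957 -0.068] rms 2.23
[[ 4.650e-02  1.100e-03 -9.989e-01]
 [-0.000e+00 -1.000e+00 -1.100e-03]
 [-9.989e-01  1.000e-04 -4.650e-02]]
```

View pics/w12.png

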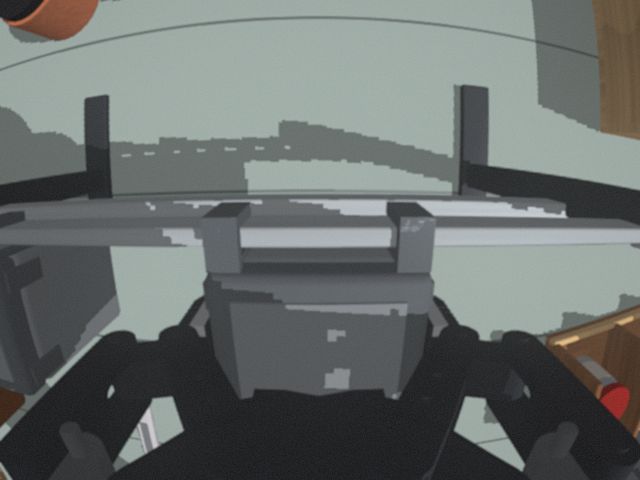

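Request:
step_arm(
  plan=[
    {"gripper": 0.15, "xyz": [0, 0, 0], "rot": [0, 0, 0]},
    {"gripper": 0.1, "xyz": [0, 0, 0], "rot": [0, 0, 0]},
    {"gripper": 0.05, "xyz": [0, 0, 0], "rot": [0, 0, 0]},
    {"gripper": 0, "xyz": [0, 0, 0], "rot": [0, 0, 0]},
    {"gripper": 0, "xyz": [-0.3, 0, 0], "rot": [0, 0, 0]},
    {"gripper": 0, "xyz": [-1, 0, 0], "rot": [0, 0, 0]},
    {"gripper": 0, "xyz": [-2, 0, 0], "rot": [0, 0, 0]},
  ],
)

```text
time: 18.73
ee_pos: [631.9, 138.1, 185.3]
ee_rot: [3.137, 1.525, -0.003]
wrist_force: [0.1, 0.3, -0.0]
finger_gap: 85.9
```

Request:
step_arm(
  plan=[
    {"gripper": 0, "xyz": [-1.5, 0, 0], "rot": [0, 0, 0]},
    {"gripper": 0, "xyz": [-3, 0, 0], "rot": [0, 0, 0]},
    {"gripper": 0, "xyz": [-5, 0, 0], "rot": [0, 0, 0]},
    {"gripper": 0, "xyz": [-7, 0, 0], "rot": [0, 0, 0]},
    {"gripper": 0, "xyz": [-10, 0, 0], "rot": [0, 0, 0]},
    {"gripper": 0, "xyz": [-13, 0, 0], "rot": [0, 0, 0]},
    {"gripper": 0, "xyz": [-14, 0, 2], "rot": [0, 0, 0]},
    {"gripper": 0, "xyz": [-14, 0, 4], "rot": [0, 0, 0]},
  ],
)

```text
time: 19.4
ee_pos: [586.3, 138.3, 326.9]
ee_rot: [-3.111, 1.519, 0.031]
wrist_force: [-0.3, 0.9, -0.0]
finger_gap: 85.5
```

```bash
python3 look.py w13; python3 - <<'E'
from h import *
im,d=ctrl.grab_frame("scene"); cv2.imwrite('pics/s3.png',im[:,:,::-1])
im,d=ctrl.grab_frame("top"); cv2.imwrite('pics/t3.png',im[:,:,::-1])
E
```

```text
19.4 [586.29838803 138.31959993 326.86593324] [-0.3077376   0.91087769 -0.01037725] [0.0004649  0.00260206 0.0083899 ] 85.45239563728364
```

View pics/w13.png

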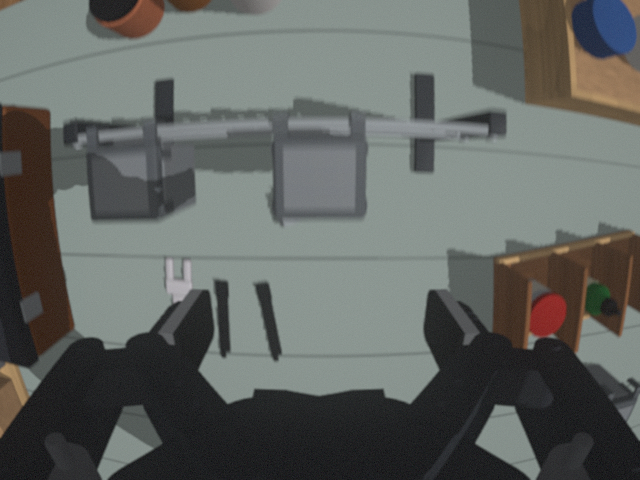

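View pics/s3.png

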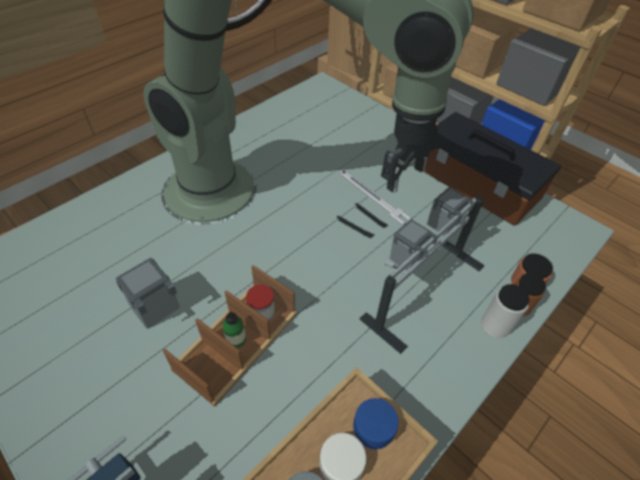

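```bash
python3 - <<'E'
from h import *
import pickle
c,p,T=pickle.load(open('pics/w13.pkl','rb')); d=np.load('pics/w13.npy'); P=cloud("wrist",d,c)
for n in ([575,178,10],):print('cass px',proj(c,n,True))
q=P[155:205,288:352].reshape(-1,3); A=np.c_[q[:,:2]-q[:,:2].mean(0),np.ones(len(q))]; k=np.linalg.lstsq(A,q[:,2],rcond=None)[0]; print('lid',q.mean(0).round(1),'lean deg',np.degrees(k[0]).round(2),'roll',np.degrees(k[1]).round(2))
for yc in(165,111):
    s=P[(abs(P[...,1]-yc)<4)&(P[...,0]>661)&(P[...,0]<680)&(P[...,2]>195)]; print('tab',np.percentile(s[:,2],[50,90]).round(1),s[:,0].max().round(1))
for cam in("top",):
  for r in ctrl.mark_of("cassette_tool",cam)[:2]+ctrl.mark_of("wrench",cam)[:1]: print(r['confidence'],r['xyz'])
E
```

```text
cass px [[287.81185459 208.39302318]]
lid [626.7 138.3 216. ] lean deg 13.93 roll 0.2
tab [213.9 215. ] 675.4
tab [213.8 214.8] 675.7
0.85 [379.9, 345.0, -5.7]
```

View pics/t3.png

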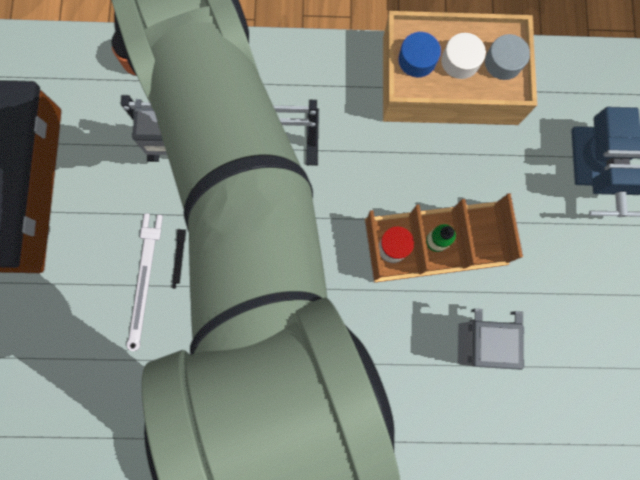

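```bash
python3 look.py w14; python3 - <<'E'
from h import *
import pickle
for tag in('w13','w14'):
    c,p,T=pickle.load(open(f'pics/{tag}.pkl','rb')); d=np.load(f'pics/{tag}.npy'); P=cloud("wrist",d,c)
    q=P[140:200,290:350].reshape(-1,3); q=q[abs(q[:,2]-215)<6]
    for _ in range(3):
        A=np.c_[q[:,:2]-q[:,:2].mean(0),np.ones(len(q))]; k=np.linalg.lstsq(A,q[:,2],rcond=None)[0]; r=q[:,2]-A@k; q=q[abs(r)<2*r.std()+.1]
    print(tag,len(q),q.min(0).round(1),q.max(0).round(1),'lean deg',np.degrees(k[0]).round(2),'roll',np.degrees(k[1]).round(2))
E
```

```text
19.65 [586.00074366 138.03507479 323.83506554] [-0.12605213 -0.11653175 -0.61504959] [ 0.02746263  0.08172373 -0.02880437] 85.47023305832835
w13 3364 [612.7 117.6 212.9] [654.2 159.  217.4] lean deg 2.64 roll 0.09
w14 3354 [612.4 117.3 213. ] [653.4 158.2 217.5] lean deg 2.8 roll -0.17
```

```bash
python3 -c "
from workcell import ctrl
print(ctrl.close_job())"
```

```text
the job is handed in; nothing more can be done
None
```

The small grey bin now hangs by both hooks on the top bar of the rail, at the middle of its free stretch. I handed the job in at about 20 s of the 61 s.

**What I did:**
- I lifted the bin out of the rack by its front and back and stood it on the clear shelf at about (471, -3), then let go.
- I took it again by its sides and lowered it over the bar. Once it touched, I tilted it to the 3° hanging lean and opened the fingers in small steps.

**Last checks:**
- **Seating:** The tops of the hook tabs were at about 214 mm, which puts both seats at about 210 mm, level with the bar's top edge. The hook lips are behind the bar.
- **Lean:** The bin leans 2.6 to 2.8° with its top forward, and it did not change between two looks after release. My first lean fit gave 13.9°. I think it took in the front wall; the refit on the lid alone gave the value above.
- **Forces:** The wrist force was about zero after release. The highest of the readings I took was about 24 N, when I set the bin on the shelf. The gripper was clear above everything.

**Bystanders:** The lube bottle, tin, wrench, hung bin and larger loose bin looked unmoved in the last pictures. The levers also looked unmoved, though the top view showed only one of them. I could not see the cassette tool in any of the final pictures. Its starting place projects behind the hung bin in the wrist view. The gripper passed no lower than about 165 mm there.

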